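# Clear the packing plugs out of a biscuit press

### The job

This donated biscuit press still has orange packing plugs stuck in its barrels. Take its red-knobbed lever through the zigzag gate from the locked slot (red dot) to the open slot (green dot), which lowers the shutter, push every plug out onto the deck at the far end with the wooden rod, and put the plugs in the white dish. Finish with the rod lying on its blue mat, along the mat, and the lever taken back fully home in the locked slot; leave the egg cup, the timer and the heart cutter where they are.

Things in the scene. Friction and masses are not known exactly. Their poses are not given: they have to be found in the camera images.
- press: Fixed green and aluminium bench press; origin on the worktop under the centre of the barrel block (132 (x) x 70 (y) x 80 mm high), z up. Three square barrels run along y at x = -40, 0, +40 mm: bore 28 x 28 mm, bore floor at z = 46 mm, axis z = 60 mm, 12 mm walls, clear roof that shows the plugs. Mouths at y = -35, exits at y = +35 mm; push towards +y.
- deck (a point): Centre of the deck's upper face, press (0, 101, 45) mm. The aluminium deck beyond the exits is level with the bore floor and spans press y = 45 to 157 mm, x = -65 to 65 mm, with a rim 8 mm high on its three free sides. The yellow shutter stands between exits and deck (press y = 37.5 to 41.5 mm), 82 mm high when closed.
- gate (a point): Centre of the top of the steel gate plate on the green lever console, press (115, 0, 72) mm. The console spans press x = 70 to 160 mm, y = -80 to 80 mm; only the lever is higher than 72 mm.
- mouth_1 (a point): Centre of the mouth of the barrel at press x = -40 mm (60 mm above the worktop); the barrel that holds plug_1 if it is present
- mouth_2 (a point): Centre of the mouth of the barrel at press x = 0; the barrel of plug_2
- mouth_3 (a point): Centre of the mouth of the barrel at press x = +40 mm; the barrel of plug_3
- lever_knob (a point): Centre of the upright red cylindrical knob on the lever, 23 mm across and 34 mm high (120 mm above the worktop, 103 to 137 mm), on a 9 mm steel stem. The lever stays upright, slides in the level plane only, with about 2 N of friction, and stays where it is left.
- lever_along (a joint): Lever position along press +y, m, 0 locked to 0.098 open, with 3 mm of play at the ends. The gate's channels are 16 mm wide for the 9 mm stem (3.5 mm free either side of the centre line). Centre line as (along, across) in mm: (0, 0) locked slot, (32, 0), (32, 30), (66, 30), (66, 0), (98, 0) open slot; straight legs along y or x, steel blocks all short cuts.
- lever_across (a joint): Lever position across, along press +x, m, 0 to 0.030, with 3.5 mm of play
- slot_locked (a point): Where lever_knob is when the lever is fully home in the locked slot (press x = 104, y = -49, z = 120 mm)
- slot_open (a point): Where lever_knob is when the lever is fully home in the open slot (press x = 104, y = +49, z = 120 mm)
- shutter (a joint): How far the yellow shutter across the exits has sunk, m: 0 closed; driven by the lever alone at 0.38 m per m of lever_along; at 0.034 or more it is below the bore floor and the exits are free
- rod: Loose wooden ejector rod, 110 g. Dark square handle 24 x 24 x 80 mm and a round 16 mm shaft; origin on the underside of the handle below its centre, y along the rod towards the tip, z up; axis 12 mm above the underside. The handle runs from y = -40 to 40 mm, the shaft from 40 to 175 mm.
- rod_tip (a point): Centre of the black end of the rod's shaft, 175 mm from the handle's centre
- rod_mid (a point): Middle of the rod's whole length (67.5 mm from the handle's centre), on its axis
- rod_mat: Fixed blue felt mat 100 (x) x 260 (y) x 6 mm; origin under its centre, on the worktop. The rod starts along its y, tip to +y.
- dish: Loose white oval three-part dish, 145 (x) x 207 (y) x 28 mm, 420 g; origin at the centre of its underside; floor about 5 to 8 mm up; thin partitions 22 mm high: one along x at y = 15 mm, one along y at x = 0 from y = -86 to 14 mm. The largest part, at +y, has room for three plugs side by side, lying along y, at x = -33, 0, 33 and y = 45 mm.
- bin_corner (a point): Top corner nearest the dish of the fixed wooden bread bin, 245 mm high, which does not move: its roof lies at x > 0.64, y < -0.17 m and its lower part reaches forward to x = 0.53 m. Keep arm and gripper clear of it, and of the pans that hang at x > 0.74 m from 0.25 m up.
- egg_cup: Cream egg cup, 49 mm across, 57 mm high, a bystander; origin at the centre of its foot
- timer: Red and white kitchen timer, 65 mm across, 53 mm high, a bystander; origin under its centre
- heart_cutter: Steel heart-shaped biscuit cutter, 51 x 57 x 21 mm, a bystander; origin under its centre
- plug_1: Orange packing plug, 24 (x) x 32 (y) x 24 mm block, 30 g, origin at the centre of its underside; may be absent. Lies loosely in its barrel (2 mm free on either side), its y along the barrel
- plug_2: Orange packing plug, 24 (x) x 32 (y) x 24 mm block, 30 g, origin at the centre of its underside; may be absent. Lies loosely in its barrel (2 mm free on either side), its y along the barrel
- plug_3: Orange packing plug, 24 (x) x 32 (y) x 24 mm block, 30 g, origin at the centre of its underside; may be absent. Lies loosely in its barrel (2 mm free on either side), its y along the barrel

How it is judged (in metres and radians):
On the way, in this order (a step that is already met when the one before it is completed fails the run):
1. the lever is in the open slot (along over 88 mm, across under 8 mm) (value of joint lever_along above 0.088 m and value of joint lever_across below 0.008 m), for 0.2 s.
2. every plug is out of its barrel, wholly past the exits and the shutter (or already in the dish) ((y of plug_1 in the frame of press above 0.058 m or (x of plug_1 in the frame of dish between -0.065 and 0.065 m and y of plug_1 in the frame of dish between -0.095 and 0.095 m and z of plug_1 in the frame of dish between 0.003 and 0.06 m)) and (y of plug_2 in the frame of press above 0.058 m or (x of plug_2 in the frame of dish between -0.065 and 0.065 m and y of plug_2 in the frame of dish between -0.095 and 0.095 m and z of plug_2 in the frame of dish between 0.003 and 0.06 m)) and (y of plug_3 in the frame of press above 0.058 m or (x of plug_3 in the frame of dish between -0.065 and 0.065 m and y of plug_3 in the frame of dish between -0.095 and 0.095 m and z of plug_3 in the frame of dish between 0.003 and 0.06 m))), for 0.2 s.
At the end, for the whole second after the job is handed in: Every plug lies at rest in the dish, which stands level; the rod lies on the mat, its middle within 40 mm of the mat's centre along and across, its axis within 0.3 rad of the mat's length; the lever is within 8 mm of the end of the locked slot (x of plug_1 in the frame of dish between -0.065 and 0.065 m and y of plug_1 in the frame of dish between -0.095 and 0.095 m and z of plug_1 in the frame of dish between 0.003 and 0.06 m and x of plug_2 in the frame of dish between -0.065 and 0.065 m and y of plug_2 in the frame of dish between -0.095 and 0.095 m and z of plug_2 in the frame of dish between 0.003 and 0.06 m and x of plug_3 in the frame of dish between -0.065 and 0.065 m and y of plug_3 in the frame of dish between -0.095 and 0.095 m and z of plug_3 in the frame of dish between 0.003 and 0.06 m and linear speed of each of plug_1, plug_2, plug_3, rod below 0.03 m/s and angle between dish's own z axis and vertical below 0.15 rad and x of rod_mid in the frame of rod_mat between -0.04 and 0.04 m and y of rod_mid in the frame of rod_mat between -0.04 and 0.04 m and height (world z) of rod_mid below 0.028 m and angle between the y axis of rod and the y axis of rod_mat, either way round below 0.3 rad and value of joint each of lever_along, lever_across below 0.008 m); the robot touches nothing.
It fails at once if the egg cup is shoved more than 40 mm or knocked over (distance of egg_cup from where it was at the start of the episode above 0.04 m or angle between egg_cup's own z axis and vertical above 0.5 rad).
It fails at once if the timer is shoved more than 40 mm or knocked over (distance of timer from where it was at the start of the episode above 0.04 m or angle between timer's own z axis and vertical above 0.5 rad).
It fails at once if the heart cutter is shoved more than 40 mm or knocked over (distance of heart_cutter from where it was at the start of the episode above 0.04 m or angle between heart_cutter's own z axis and vertical above 0.5 rad).
Of plug_1, plug_2, plug_3 only 2 to 3 are there at a start; the rules pass over those that are not, and their reading is None.
At some moment in a run one of dish may be knocked a few centimetres aside while the robot is not near it.
Once in a run the grip may slacken for a moment while it holds something.
It also fails if it takes over 210 s, if anything falls off the work surface, if the arm or the gripper's body presses on something with over 40 N, if the wrist force passes 120 N, or if a joint passes its speed limit or range.

### The arm

A 6-joint arm with a two-finger parallel gripper is mounted at the origin on a cart in front of the work surface, level with it; the furniture and walls round the work are solid. World frame = base frame: x ahead of the robot, y to its left, z up, the work surface at z = 0. Lengths are in mm, angles in rad, forces in N, time in s.
With the tool pointing down it reaches from about 350 to 875 mm from the base axis. Payload 4.2 kg.
Tool frame: the origin (TCP) lies between the finger pads; the fingertips stand 17 mm ahead of it and the grasp point (between the pads) lies 2 mm behind it; z points along the fingers, y is the line along which they close (so a half turn about z gives the same grasp; the last joint's range is limited). The gripper opens to 85 mm and grips with 20 to 120 N. Pads are 22 mm wide; open, the fingers measure 114 mm over their backs; the gripper's body (76 mm by 85 mm) begins 54 mm behind the grasp point. The pads swing forward as they close: fully open they stand 13 mm farther back than shut.
Start: joints at [1.378, 0.385, 0.008, 0, -1.194, -0.259], TCP at [272.832, 562.283, 248.312] pointing down, gripper open.
Joint ranges: [-3.14, 3.14], [-1.21, 2.06], [-1.07, 1.41], [-3.16, 2.05], [-2.99, -0.16], [-3.1, 3.1]. Speed limits (rad/s): [2.79, 2.79, 3.14, 3.14, 3.14, 3.14].

### API

Orientations are given as a unit quaternion [x, y, z, w].
In Python, from bench import arm, optics gives the robot as it stands (arm), with the cameras (optics).
- The arm moves only by the shell command python3 jog.py 'ROWS' [OPENING]. ROWS is rows parted by semicolons, their numbers by spaces, 1 to 10 of them, each of 6 numbers: dx, dy, dz in mm, then a rotation vector rx, ry, rz in rad; each row is the pose to reach, as a shift and turn from the pose commanded when the command began, along the tool's axes at that moment; what a row does not reach only later rows make up. A row lasts 1/10 s, in which the tool goes at most 50 mm and 0.15 rad, less where a joint would pass 70% of its speed; a pose out of reach is approached as far as the arm can. OPENING is the finger opening in mm, set as the command begins (- or left out keeps the last). The fingers move at their own pace and stop on an object; the grip force is fixed at half the most. Time passes only in rows, so rows that do not move let the fingers close. It prints the time, the measured TCP pose, the force, the opening and the grip force at its end.
- arm.read_state(): the state, without advancing time (a new reading comes with each control period).
- optics.get_image(name): name is "scene" or "top"; returns the picture (384x512x3 uint8, blue, green, red); there is no depth.
- optics.get_calibration(name): a dict with "K" (3x3 intrinsics, pixels), "D" ([k1, k2, p1, p2, k3] as OpenCV has them; the pictures are not rectified), "rvec" (rotation vector, rad) and "tvec" (3), from world to camera coordinates, as OpenCV has them. Camera axes: x right, y down, z forward; pixel columns grow to the right and rows downward; lengths in mm; the calibration is good to about 2 mm. A picture is of the moment at which its call begins. get_calibration takes no time and is no camera call.
- arm.job_done(): hands the job in; it is judged then, once.
The state is a dict: "clock": time; "joints": joint angles; "joint_vel": joint speeds; "joint_efforts": joint torques, N m; "position": TCP position; "ee_rot": TCP orientation; "contact_force": force on the tool from outside, world axes, zero at the start; "wrist_torque": the same for the moment, N m; "gripper_width": finger opening in mm; "grasp_force": force on a finger pad.
Only numpy, scipy, OpenCV 4.12 (cv2) and the standard library are available. Lean on these libraries where they do the work, as an engineer would, in place of code of your own. Each camera call takes 0.05 s, during which the arm holds its last target. There are 200 camera calls.

## Working session

There is one attempt and no reset: what is moved stays moved. The work goes in short steps, Python scripts to look and compute and a shell command to move; the robot and the scene stay as the last step left them, time stands still between calls to the robot, and variables do not carry over. Pictures are saved under pics/ and viewed, at most 14 in all, crops included, and the job is handed in when it is done.

```bash
ls; mkdir -p pics; python3 - <<'E'
from bench import arm, optics
import cv2
for n in ("scene","top"):
    im=optics.get_image(n); cv2.imwrite(f"pics/{n}0.png",cv2.resize(im,(800,600),interpolation=cv2.INTER_CUBIC))
    c=optics.get_calibration(n); print(n,c)
s=arm.read_state(); print(s)
E
```

```text
bench.py
jog.py
pics
scene {'K': array([[482.72116392,   0.        , 260.05537409],
       [  0.        , 482.72116392, 192.24090746],
       [  0.        ,   0.        ,   1.        ]]), 'D': array([-0.10555784,  0.        ,  0.        ,  0.        ,  0.        ]), 'rvec': array([ 2.00180452, -1.15049717,  0.56026858]), 'tvec': array([-256.28207107,  449.61773754, 1039.66899962])}
top {'K': array([[479.1475309 ,   0.        , 260.19911905],
       [  0.        , 479.1475309 , 184.93691303],
       [  0.        ,   0.        ,   1.        ]]), 'D': array([-0.20198118,  0.        ,  0.        ,  0.        ,  0.        ]), 'rvec': array([ 2.18910238, -2.13782275,  0.15031799]), 'tvec': array([  20.49924411,  568.51670392, 1620.25056119])}
{'clock': 0.1, 'joints': array([ 1.37758930e+00,  3.85439745e-01,  6.73932463e-03, -3.93244487e-04,
       -1.19398795e+00, -2.58606915e-01]), 'joint_vel': array([-1.20175423e-03,  8.52244839e-04,  3.01163560e-03,  1.51726943e-04,
        5.40304262e-05, -4.17853136e-04]), 'joint_efforts': array([-5.36385528e-05, -3.93317592e+01,  1.88931048e+01,  4.19789582e+00,
       -2.56429703e-03,  5.43966280e-06]), 'position': array([272.648961  , 561.84639653, 247.352161  ]), 'ee_rot': array([ 9.74574656e-01, -2.24060955e-01, -1.51732463e-04,  9.51488924e-04]), 'contact_force': array([-0.0806173 ,  0.8415668 ,  0.45089364]), 'wrist_torque': array([ 0.03360753, -0.00467268, -0.02811825]), 'grasp_force': 0.0, 'gripper_width': 85.49868867707539}
```

View pics/scene0.png

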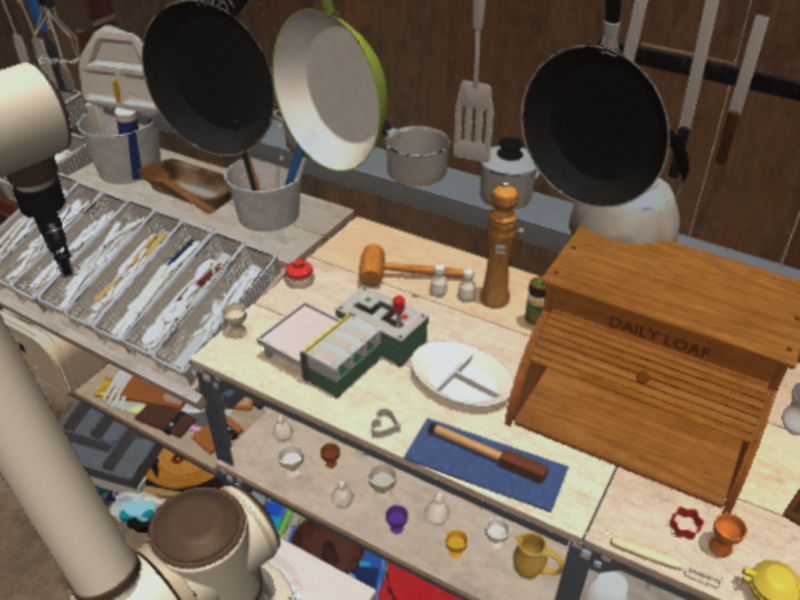

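View pics/top0.png

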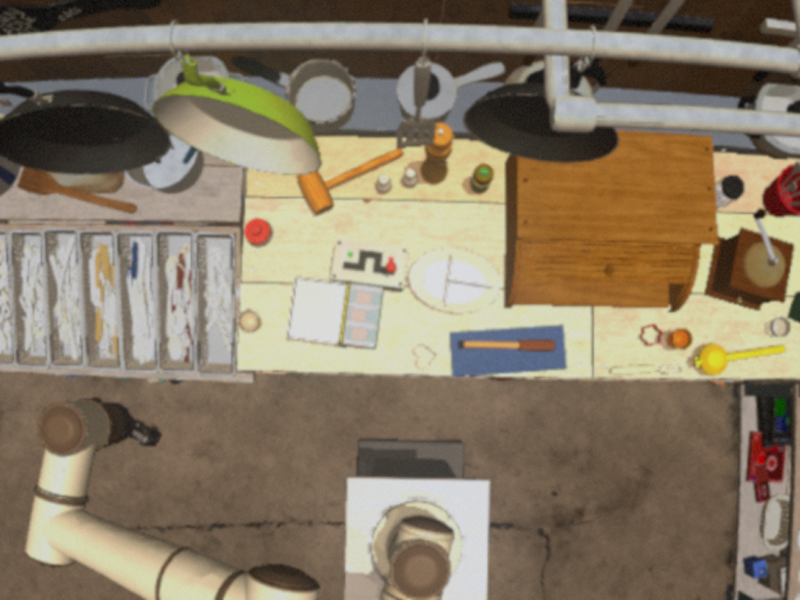

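The top view has the press at about (350,300), the lever knob at (390,265), the dish at (455,278) and the rod on its mat at (507,346). All axes are roughly aligned with the world. Next I'll enlarge both views.

```bash
cat > h.py <<'E'
import numpy as np, cv2
from scipy.spatial.transform import Rotation as R
from bench import arm, optics
def ray(n,uv):
    c=optics.get_calibration(n); p=cv2.undistortPoints(np.array([[uv]],float),c["K"],c["D"])[0,0]
    M=cv2.Rodrigues(c["rvec"])[0]; t=np.ravel(c["tvec"])
    return -M.T@t, M.T@np.array([p[0],p[1],1.])
def at(n,uv,z):
    o,d=ray(n,uv); return o+d*(z-o[2])/d[2]
def two(a,b):
    """a: scene px, b: top px -> point, gap"""
    (o1,d1),(o2,d2)=ray("scene",a),ray("top",b)
    s=np.linalg.lstsq(np.c_[d1,-d2],o2-o1,rcond=None)[0]
    p,q=o1+s[0]*d1,o2+s[1]*d2; return (p+q)/2, np.linalg.norm(p-q)
def px(n,P):
    c=optics.get_calibration(n); return cv2.projectPoints(np.array(P,float).reshape(-1,1,3),c["rvec"],c["tvec"],c["K"],c["D"])[0][:,0]
def snap(n,name,x0,y0,x1,y1,k):
    im=optics.get_image(n); cv2.imwrite(f"pics/{name}.png",im)
    cv2.imwrite(f"pics/{name}_c.png",cv2.resize(im[y0:y1,x0:x1],None,fx=k,fy=k,interpolation=cv2.INTER_CUBIC))
    return im
def st():
    s=arm.read_state(); print("t",round(s["clock"],2),"p",s["position"].round(1),"rot",R.from_quat(s["ee_rot"]).as_matrix().round(3).tolist(),"F",s["contact_force"].round(1),"w",round(s["gripper_width"],1),"g",round(s["grasp_force"],1))
E
python3 - <<'E'
from h import *
snap("top","t1",150,145,370,245,3.6)
snap("scene","s1",155,180,365,330,3.8)
E
```

```text
(no output)
```

View pics/t1_c.png

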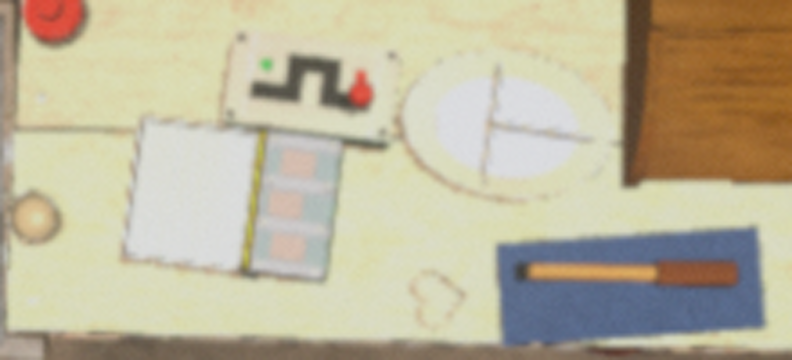

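View pics/s1_c.png

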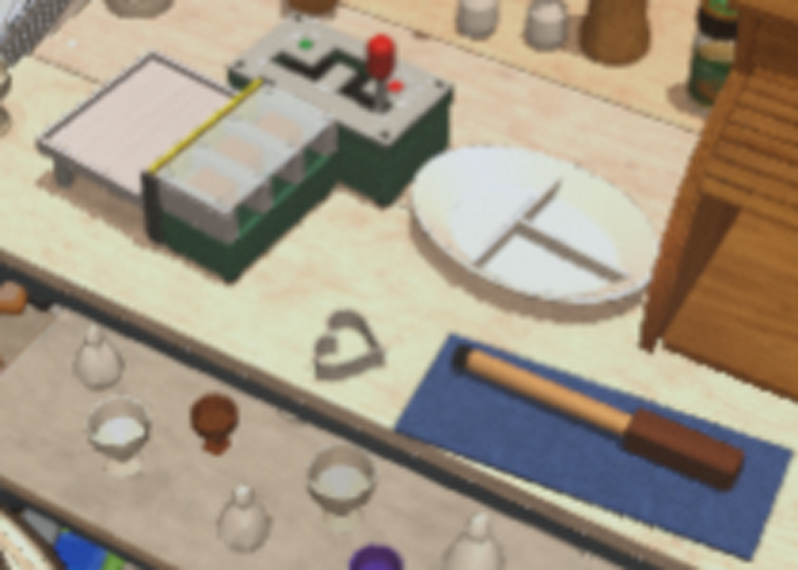

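Three plugs are present. The top crop shows the rod from (522,271) to (738,273) and the dish partition junction at (492,124). The scene crop shows the knob at (380,57). Next I'll fit the poses from both views.

```bash
cat > fit.py <<'E'
from h import *
from scipy.optimize import least_squares
T=lambda u,v:((u+.5)/3.6-.5+150,(v+.5)/3.6-.5+145)
S=lambda u,v:((u+.5)/3.8-.5+155,(v+.5)/3.8-.5+180)
def fit(obs,x0,free_z=False):
    def f(q):
        r=[];c,s=np.cos(q[2]),np.sin(q[2]);z=q[3] if free_z else 0
        for n,P,uv in obs:
            W=[q[0]+c*P[0]-s*P[1],q[1]+s*P[0]+c*P[1],P[2]+z]
            r+=list(px(n,W)[0]-uv)
        return np.array(r)
    a=least_squares(f,x0+([0.] if free_z else []),loss="soft_l1",x_scale=[10,10,.1]+([10] if free_z else []))
    return a.x,f(a.x).reshape(-1,2)
t,s="top","scene"
if __name__=="__main__":
    press=[(t,(65,157,53),T(143,120)),(t,(-65,157,53),T(124,261)),(t,(66,-35,80),T(342,145)),(t,(-66,-35,80),T(325,281)),
     (t,(160,80,72),T(238,37)),(t,(160,-80,72),T(400,52)),(t,(70,-80,72),T(388,145)),(t,(-66,39.5,82),T(245,272)),(t,(66,39.5,82),T(265,131)),
     (s,(-66,-35,80),S(233,242)),(s,(-66,-35,0),S(231,282)),(s,(66,-35,80),S(335,122)),(s,(160,-80,72),S(452,92)),(s,(70,-80,72),S(388,140)),
     (s,(160,80,72),S(297,15)),(s,(-65,157,53),S(40,147)),(s,(65,157,53),S(152,54)),(s,(104,-49,120),S(380,57)),(t,(104,-49,137),T(361,82))]
    for fz in (False,True):
        q,r=fit(press,[600.,150.,0.],fz); print("press",q.round(3)); 
    print(r.round(1).tolist())
    mat=[(t,(50,130,6),T(498,243)),(t,(50,-130,6),T(757,228)),(t,(-50,-130,6),T(765,328)),(t,(-50,130,6),T(503,345)),
     (s,(50,130,6),S(450,335)),(s,(50,-130,6),S(790,452)),(s,(-50,-130,6),S(750,558)),(s,(-50,130,6),S(398,430))]
    q,r=fit(mat,[450.,-100.,0.],True); print("mat",q.round(3),r.round(1).tolist())
    dish=[(t,(0,15,22),T(492,124)),(s,(0,15,22),S(518,222)),(t,(60,15,22),T(498,65)),(t,(-60,15,22),T(485,184)),(s,(60,15,22),S(558,182)),(s,(-60,15,22),S(478,263)),(s,(0,-86,22),S(628,280)),(t,(0,-86,22),T(590,139))]
    q,r=fit(dish,[600.,-50.,0.],True); print("dish",q.round(3),r.round(1).tolist())
    for nm,a,b in (("tip",S(463,359),T(522,271)),("hand_end",S(735,467),T(738,273)),("hand_start",S(632,430),T(657,273)),("knob",S(380,57),T(361,88)),
        ("egg?",S(0,0),T(35,218)),("heart",S(348,347),T(437,300))):
        p,g=two(a,b); print(nm,p.round(1),round(g,1))
    print("egg z30",at(t,T(35,218),50).round(0),"timer",at(t,T(53,12),40).round(0))
    for n in (s,t): print(ray(n,(256,192))[0].round(0))
E
python3 fit.py
```

```text
press [ 5.01513e+02  1.27869e+02 -9.30000e-02]
press [ 5.01582e+02  1.27910e+02 -9.30000e-02 -2.46000e-01]
[[-0.1, 0.8], [0.1, -0.7], [-0.0, -0.9], [-0.0, 0.4], [-1.2, -1.7], [0.4, -0.4], [0.6, -0.2], [0.0, 0.2], [-0.6, 0.4], [-1.5, -6.3], [0.6, 3.4], [0.6, -0.3], [0.6, -1.3], [-0.0, 2.3], [-0.6, -0.1], [0.1, -1.4], [-0.3, 0.7], [0.3, 1.3], [0.1, 3.4]]
mat [ 4.38966e+02 -1.95900e+02  8.50000e-02 -1.20300e+00] [[-1.1, 0.1], [-0.1, -0.5], [-0.0, -0.0], [-0.5, 0.3], [0.3, -0.5], [1.4, 0.1], [0.8, 1.1], [-1.5, -0.1]]
dish [ 5.91349e+02 -7.12300e+01 -1.14000e-01 -4.31200e+00] [[-0.3, -0.0], [-0.2, 0.1], [0.3, -0.4], [-0.5, 0.2], [0.4, -0.5], [-1.5, 1.1], [0.4, -0.2], [1.0, -0.2]]
tip [450.2 -87.8  18. ] 1.8
hand_end [ 451.2 -295.7   26.5] 4.8
hand_start [ 450.9 -219.1   18.7] 1.6
knob [607.8  72.  118.7] 4.7
egg? [485.1 353.4 144.8] 15.2
heart [421.5  -7.8  12.9] 1.2
egg z30 [488. 378.  50.] timer [689. 372.  40.]
[-334. -482. 1003.]
[ 362.   55. 1678.]
```

```bash
sed -i 's/S(233,242)/S(237,207)/; s/(s,(-66,-35,0),S(231,282)),//; s/T(361,82)/T(361,93)/' fit.py
cat >> fit.py <<'E'
    rod=[(t,(0,175,18),T(518,271)),(s,(0,175,18),S(459,358)),(t,(0,-40,24),T(738,273)),(s,(0,-40,24),S(737,462)),(t,(0,40,20),T(657,273)),(s,(0,40,18),S(632,427))]
    q,r=fit(rod,[451.,-260.,0.],True); print("rod",q.round(3),r.round(1).tolist())
E
cat >> h.py <<'E'
def go(x,y,z,ang):
    """tool-axis shift and turn from the measured pose to (x,y,z), tool x at world angle ang, pointing down"""
    s=arm.read_state(); M=R.from_quat(s["ee_rot"]).as_matrix()
    c,n=np.cos(ang),np.sin(ang); G=np.array([[c,n,0],[n,-c,0],[0,0,-1.]])
    d=M.T@(np.array([x,y,z])-s["position"]); r=R.from_matrix(M.T@G).as_rotvec()
    print("go",d.round(1),r.round(3),"rows",int(max(np.linalg.norm(d)/50,np.linalg.norm(r)/.15))+1)
PR=None
def press(P,pose):
    c,s=np.cos(pose[2]),np.sin(pose[2]); return np.array([pose[0]+c*P[0]-s*P[1],pose[1]+s*P[0]+c*P[1],P[2]])
E
python3 fit.py; python3 -c "
from h import *
go(602,70,180,-.09)"
```

```text
go [511.1 298.7  68.1] [ 0.001  0.    -0.362] rows 12Traceback (most recent call last):
  File "fit.py", line 21, in <module>
    q,r=fit(press,[600.,150.,0.],fz); print("press",q.round(3));
        ~~~^^^^^^^^^^^^^^^^^^^^^^^^^
  File "fit.py", line 12, in fit
    a=least_squares(f,x0+([0.] if free_z else []),loss="soft_l1",x_scale=[10,10,.1]+([10] if free_z else []))
    return func(*args, **kwargs)
    result = trf(vector_fun.fun, vector_fun.jac, x0, f0, J0, lb, ub, ftol, xtol,
                 gtol, max_nfev, x_scale, loss_function, tr_solver,
                 tr_options.copy(), verbose, callback=callback_wrapped)
    return trf_no_bounds(
        fun, jac, x0, f0, J0, ftol, xtol, gtol, max_nfev, x_scale,
        loss_function, tr_solver, tr_options, verbose, callback=callback)
    f_new = fun(x_new)
    self._update_fun()
    ~~~~~~~~~~~~~~~~^^
    self.f = self.fun_wrapped(xp_copy(self.x))
             ~~~~~~~~~~~~~~~~^^^^^^^^^^^^^^^^^
    return np.atleast_1d(self.fun(x))
                         ~~~~~~~~^^^
    return self.f(x, *self.args, **self.kwargs)
           ~~~~~~^^^^^^^^^^^^^^^^^^^^^^^^^^^^^^
  File "fit.py", line 10, in f
    r+=list(px(n,W)[0]-uv)
            ~~^^^^^
  File "h.py", line 16, in px
    c=optics.get_calibration(n); return cv2.projectPoints(np.array(P,float).reshape(-1,1,3),c["rvec"],c["tvec"],c["K"],c["D"])[0][:,0]
ValueError: time passes only in moves, steps and waits
```

```bash
sed -i 's/optics.get_calibration(n)/CAL(n)/; s/^from bench import arm, optics/from bench import arm, optics\nfrom functools import cache\nCAL=cache(optics.get_calibration)/' h.py
python3 fit.py
```

```text
press [ 5.01676e+02  1.27826e+02 -9.30000e-02]
press [ 5.01354e+02  1.27634e+02 -9.30000e-02  1.20400e+00]
[[-0.1, 0.8], [0.1, -0.7], [0.1, -0.9], [0.1, 0.4], [-1.2, -1.7], [0.4, -0.4], [0.7, -0.2], [0.1, 0.3], [-0.6, 0.4], [-2.5, 2.6], [0.6, -0.6], [0.7, -1.6], [0.0, 2.0], [-0.6, -0.4], [0.0, -1.7], [-0.4, 0.4], [0.3, 0.9], [0.2, 0.4]]
mat [ 4.38966e+02 -1.95900e+02  8.50000e-02 -1.20300e+00] [[-1.1, 0.1], [-0.1, -0.5], [-0.0, -0.0], [-0.5, 0.3], [0.3, -0.5], [1.4, 0.1], [0.8, 1.1], [-1.5, -0.1]]
dish [ 5.91349e+02 -7.12300e+01 -1.14000e-01 -4.31200e+00] [[-0.3, -0.0], [-0.2, 0.1], [0.3, -0.4], [-0.5, 0.2], [0.4, -0.5], [-1.5, 1.1], [0.4, -0.2], [1.0, -0.2]]
tip [450.2 -87.8  18. ] 1.8
hand_end [ 451.2 -295.7   26.5] 4.8
hand_start [ 450.9 -219.1   18.7] 1.6
knob [607.8  72.  118.7] 4.7
egg? [485.1 353.4 144.8] 15.2
heart [421.5  -7.8  12.9] 1.2
egg z30 [488. 378.  50.] timer [689. 372.  40.]
[-334. -482. 1003.]
[ 362.   55. 1678.]
rod [ 4.52236e+02 -2.57892e+02  1.90000e-02  2.57500e+00] [[-0.5, 0.4], [-0.4, -0.8], [-0.0, -0.2], [1.5, 1.0], [-0.4, -0.1], [0.0, -0.0]]
```

```bash
python3 jog.py '51 30 7 0 0 -0.04; 511 299 68 0 0 -0.362;511 299 68 0 0 -0.362;511 299 68 0 0 -0.362;511 299 68 0 0 -0.362;511 299 68 0 0 -0.362;511 299 68 0 0 -0.362;511 299 68 0 0 -0.362;511 299 68 0 0 -0.362;511 299 68 0 0 -0.362' 85
```

```text
clock: 1.2
position: [549.4, 148.2, 191.2]
ee_rot: [0.999, -0.045, 0.0, -0.0]
contact_force: [0.6, 0.3, 0.5]
gripper_width: 85.4
grasp_force: 0.0
```

```bash
python3 -c "
from h import *
go(600.6,69.3,175,-.093)"
```

```text
go [58.1 74.  16.2] [-0.    -0.     0.003] rows 2
```

```bash
python3 jog.py '58 74 16 0 0 0;58 74 16 0 0 0;58 74 16 0 0 0;58 74 16 0 0 0;58 74 16 0 0 0' 60; python3 - <<'E'
from h import *
go(600.6,69.3,120,-.093)
snap("scene","s2",215,140,335,230,6.6)
E
```

```text
clock: 1.7
position: [599.4, 71.7, 175.4]
ee_rot: [0.999, -0.045, -0.0, -0.0]
contact_force: [-0.1, 0.7, 0.8]
gripper_width: 60.2
grasp_force: 0.0
go [ 1.4  2.3 55.4] [-0.     0.     0.004] rows 2
```

View pics/s2_c.png

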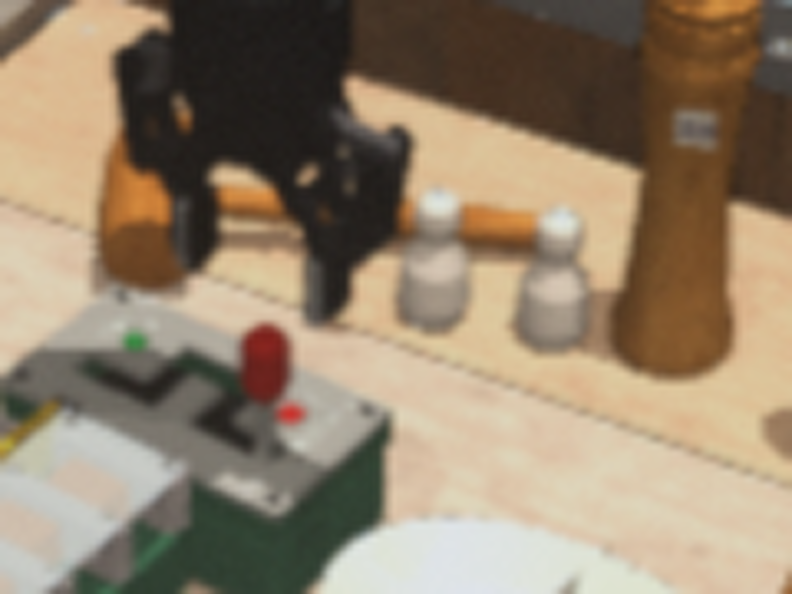

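The knob at (265,362) sits below and between the fingers, so I'll descend and grip it.

```bash
python3 jog.py '1.4 2.3 30 0 0 0.004;1.4 2.3 55 0 0 0.004;1.4 2.3 55 0 0 0.004;1.4 2.3 55 0 0 0.004' && python3 jog.py '0 0 0 0 0 0;0 0 0 0 0 0;0 0 0 0 0 0;0 0 0 0 0 0;0 0 0 0 0 0;0 0 0 0 0 0' 0; python3 -c "
from h import *
st()"
```

```text
clock: 2.15
position: [601.0, 69.8, 121.0]
ee_rot: [0.999, -0.046, 0.0, 0.0]
contact_force: [0.8, -0.2, 0.9]
gripper_width: 59.9
grasp_force: 0.0
clock: 2.75
position: [601.9, 69.3, 122.1]
ee_rot: [0.999, -0.047, 0.002, -0.001]
contact_force: [-0.6, 1.4, 5.8]
gripper_width: 21.2
grasp_force: 58.8
t 2.75 p [601.9  69.3 122.1] rot [[0.996, -0.093, 0.003], [-0.093, -0.996, 0.001], [0.003, -0.001, -1.0]] F [-0.6  1.4  5.8] w 21.2 g 58.8
```

```bash
python3 jog.py '0 -10 0 0 0 0;0 -20 0 0 0 0;0 -32 0 0 0 0;0 -32 0 0 0 0;0 -32 0 0 0 0' && python3 jog.py '10 0 0 0 0 0;20 0 0 0 0 0;30 0 0 0 0 0;30 0 0 0 0 0;30 0 0 0 0 0'; python3 -c "
from h import *
st()"
```

```text
clock: 3.25
position: [605.1, 101.4, 122.1]
ee_rot: [0.999, -0.046, 0.002, -0.001]
contact_force: [-1.0, 1.7, 6.1]
gripper_width: 21.0
grasp_force: 58.8
clock: 3.75
position: [635.8, 98.2, 122.1]
ee_rot: [0.999, -0.047, 0.003, -0.001]
contact_force: [1.9, 2.0, 4.7]
gripper_width: 20.5
grasp_force: 58.8
t 3.75 p [635.8  98.2 122.1] rot [[0.996, -0.093, 0.005], [-0.093, -0.996, 0.001], [0.005, -0.002, -1.0]] F [1.9 2.  4.7] w 20.5 g 58.8
```

```bash
python3 jog.py '0 -10 0 0 0 0;0 -22 0 0 0 0;0 -34 0 0 0 0;0 -34 0 0 0 0;0 -34 0 0 0 0' && python3 jog.py '-10 0 0 0 0 0;-20 0 0 0 0 0;-30 0 0 0 0 0;-30 0 0 0 0 0;-30 0 0 0 0 0'; python3 -c "
from h import *
st()"
```

```text
clock: 4.25
position: [638.3, 132.5, 122.1]
ee_rot: [0.999, -0.046, 0.002, -0.001]
contact_force: [1.1, 1.6, 6.1]
gripper_width: 20.8
grasp_force: 58.9
clock: 4.75
position: [607.3, 135.1, 122.0]
ee_rot: [0.999, -0.046, 0.001, -0.001]
contact_force: [-1.5, 2.6, 8.1]
gripper_width: 20.8
grasp_force: 59.1
t 4.75 p [607.3 135.1 122. ] rot [[0.996, -0.093, 0.002], [-0.093, -0.996, 0.001], [0.002, -0.001, -1.0]] F [-1.5  2.6  8.1] w 20.8 g 59.1
```

Forces are low. Now the last leg, going slightly past the end so the play is taken up.

```bash
python3 jog.py '0 -10 0 0 0 0;0 -22 0 0 0 0;0 -32 0 0 0 0;0 -33 0 0 0 0;0 -33 0 0 0 0;0 -33 0 0 0 0'; python3 - <<'E'
from h import *
st()
snap("scene","s3",155,160,315,280,5)
E
```

```text
clock: 5.35
position: [610.6, 167.3, 122.0]
ee_rot: [0.999, -0.047, 0.001, -0.0]
contact_force: [-0.9, 0.9, 7.3]
gripper_width: 21.1
grasp_force: 43.7
t 5.35 p [610.6 167.3 122. ] rot [[0.996, -0.093, 0.002], [-0.093, -0.996, 0.0], [0.002, -0.0, -1.0]] F [-0.9  0.9  7.3] w 21.1 g 43.7
```

View pics/s3_c.png

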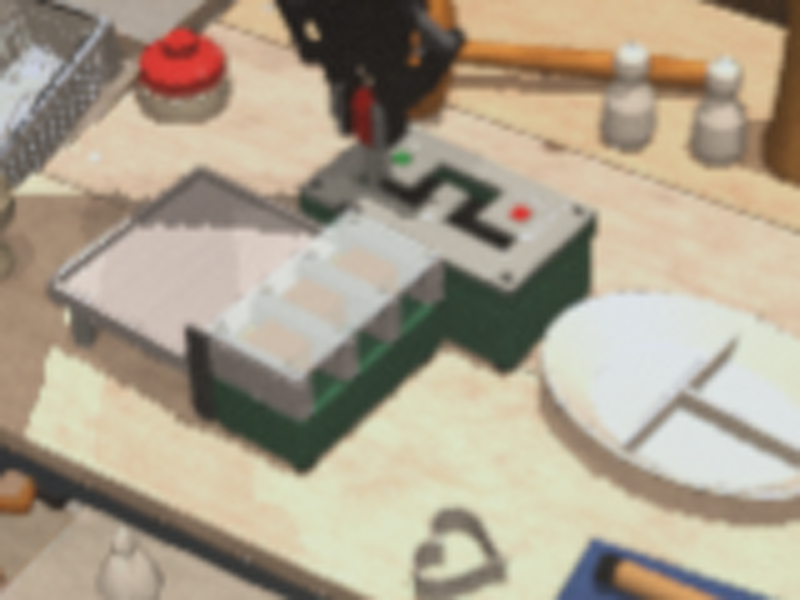

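The lever is in the open slot (stem at the green dot) and the shutter is down. Next I'll release it and go for the rod.

```bash
python3 jog.py '0 0 0 0 0 0;0 0 0 0 0 0;0 0 0 0 0 0;0 0 -40 0 0 0;0 0 -75 0 0 0;0 0 -75 0 0 0' 60; python3 -c "
from h import *
st();go(465,-60,190,-1.559)"
```

```text
clock: 6.0
position: [612.9, 168.1, 200.9]
ee_rot: [0.999, -0.046, 0.005, -0.002]
contact_force: [0.5, -0.1, -0.9]
gripper_width: 60.0
grasp_force: 0.0
t 6.0 p [612.9 168.1 200.9] rot [[0.996, -0.093, 0.01], [-0.093, -0.996, 0.003], [0.009, -0.004, -1.0]] F [ 0.5 -0.1 -0.9] w 60.0 g 0.0
go [-126.2  240.9    8.7] [-0.01  -0.005  1.466] rows 10
```

```bash
python3 jog.py '-126 241 8 0 0 1.466;-126 241 8 0 0 1.466;-126 241 8 0 0 1.466;-126 241 8 0 0 1.466;-126 241 8 0 0 1.466;-126 241 8 0 0 1.466;-126 241 8 0 0 1.466;-126 241 8 0 0 1.466;-126 241 8 0 0 1.466;-126 241 8 0 0 1.466'; python3 - <<'E'
from h import *
st();go(451.5,-255,90,-1.559)
E
```

```text
clock: 7.0
position: [461.5, -61.1, 186.7]
ee_rot: [0.709, -0.705, -0.0, 0.0]
contact_force: [-0.2, -1.1, 0.8]
gripper_width: 60.3
grasp_force: 0.0
t 7.0 p [461.5 -61.1 186.7] rot [[0.005, -1.0, -0.001], [-1.0, -0.005, -0.0], [0.0, 0.001, -1.0]] F [-0.2 -1.1  0.8] w 60.3 g 0.0
go [193.8  10.9  96.7] [ 0.001 -0.    -0.007] rows 5
```

```bash
python3 jog.py '97 6 48 0 0 0;194 11 97 0 0 -0.007;194 11 97 0 0 -0.007;194 11 97 0 0 -0.007;194 11 97 0 0 -0.007;194 11 97 0 0 -0.007;194 11 97 0 0 -0.007'; python3 - <<'E'
from h import *
st();go(451.5,-255,25,-1.559)
snap("scene","s4",245,230,375,330,6)
E
```

```text
clock: 7.7
position: [452.8, -255.0, 89.8]
ee_rot: [0.713, -0.701, -0.001, 0.0]
contact_force: [0.9, 0.2, 0.3]
gripper_width: 60.2
grasp_force: 0.0
t 7.7 p [ 452.8 -255.    89.8] rot [[0.017, -1.0, -0.001], [-1.0, -0.017, 0.0], [-0.0, 0.001, -1.0]] F [0.9 0.2 0.3] w 60.2 g 0.0
go [-0.   1.2 64.8] [0.001 0.    0.005] rows 2
```

View pics/s4_c.png

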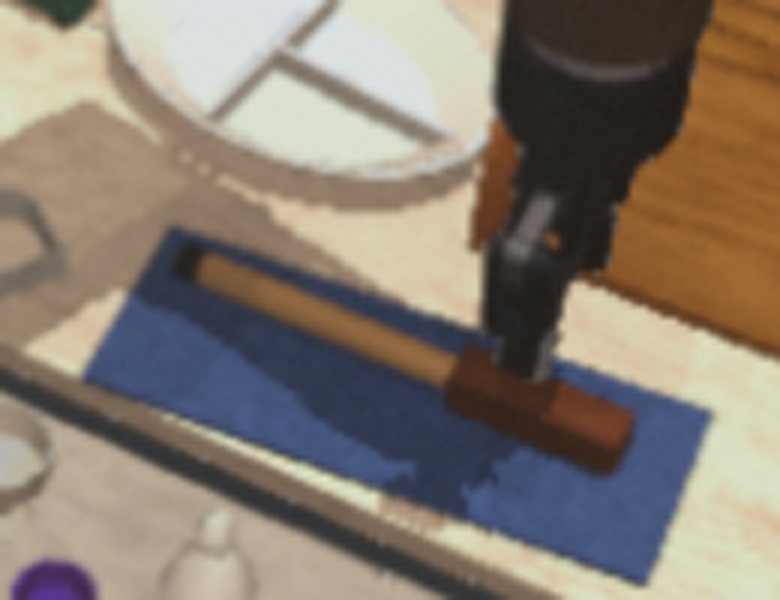

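The gripper straddles the handle, which runs from (450,375) to (620,450), with fingers on either side. I'll descend and grip.

```bash
python3 jog.py '0 1 32 0 0 0;0 1 65 0 0 0;0 1 65 0 0 0;0 1 65 0 0 0' && python3 jog.py '0 0 0 0 0 0;0 0 0 0 0 0;0 0 0 0 0 0;0 0 0 0 0 0;0 0 0 0 0 0;0 0 0 0 0 0' 0 && python3 -c "
from h import *
st()" && python3 jog.py '0 0 -40 0 0 0;0 0 -80 0 0 0;0 0 -110 0 0 0;0 0 -110 0 0 0;0 0 -110 0 0 0'
```

```text
clock: 8.15
position: [453.0, -254.3, 26.1]
ee_rot: [0.714, -0.7, 0.0, 0.0]
contact_force: [-0.5, -0.4, 0.4]
gripper_width: 59.9
grasp_force: 0.0
clock: 8.75
position: [453.5, -255.1, 27.1]
ee_rot: [0.714, -0.7, 0.001, -0.001]
contact_force: [0.0, 2.3, 6.9]
gripper_width: 23.0
grasp_force: 59.8
t 8.75 p [ 453.5 -255.1   27.1] rot [[0.019, -1.0, 0.003], [-1.0, -0.019, -0.001], [0.001, -0.003, -1.0]] F [0.  2.3 6.9] w 23.0 g 59.8
clock: 9.25
position: [452.1, -254.9, 136.0]
ee_rot: [0.713, -0.701, 0.001, -0.001]
contact_force: [0.0, -0.2, -0.7]
gripper_width: 22.8
grasp_force: 59.4
```

```bash
python3 -c "
from h import *
P=(501.6,127.7,-.093)
w=press((0,-230,0),P);print(w);go(w[0],w[1],69,-1.664)"
```

```text
[ 480.24082035 -101.30608168    0.        ]
go [-153.   -30.6   67.1] [-0.002  0.     0.111] rows 4
```

```bash
python3 jog.py '-40 -10 0 0 0 0.05;-80 -20 0 0 0 0.11;-120 -30 0 0 0 0.11;-153 -31 0 0 0 0.11;-153 -31 40 0 0 0.11;-153 -31 67 0 0 0.11;-153 -31 67 0 0 0.11;-153 -31 67 0 0 0.11'; python3 - <<'E'
from h import *
P=(501.6,127.7,-.093)
st();w=press((0,-230,0),P);go(w[0],w[1],69,-1.664)
a=snap("scene","s5",195,210,325,310,6)[210:310,195:325]
b=snap("top","t5",205,175,335,275,6)[175:275,205:335]
im=cv2.resize(np.hstack([a,b]),None,fx=3.07,fy=3.07*1.0,interpolation=cv2.INTER_CUBIC)
cv2.imwrite("pics/st5.png",np.vstack([cv2.resize(a,(780,600),interpolation=3)[150:450],cv2.resize(b,(780,600),interpolation=3)[80:380]]))
E
```

```text
clock: 10.05
position: [480.0, -101.7, 67.6]
ee_rot: [-0.674, 0.739, 0.001, -0.001]
contact_force: [0.3, -0.4, -1.4]
gripper_width: 22.6
grasp_force: 59.3
t 10.05 p [ 480.  -101.7   67.6] rot [[-0.092, -0.996, -0.003], [-0.996, 0.092, -0.001], [0.001, 0.003, -1.0]] F [ 0.3 -0.4 -1.4] w 22.6 g 59.3
go [-0.4 -0.2 -1.4] [ 0.003 -0.001  0.001] rows 1
```

View pics/st5.png

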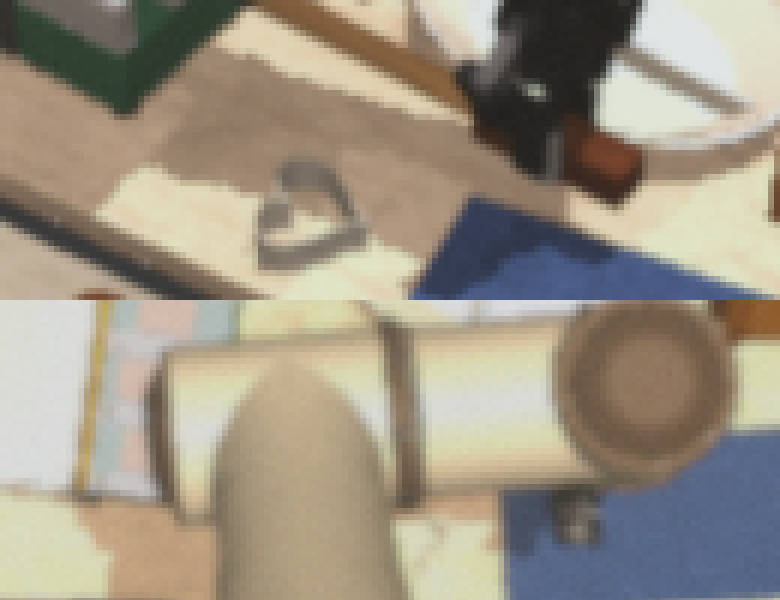

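The top view is blocked by the arm. In the scene view, I'll compare the tip with its predicted pixel.

```bash
python3 - <<'E'
from h import *
P=(501.6,127.7,-.093)
im=cv2.imread("pics/s5.png"); x0,y0,k=195,180,7
c=cv2.resize(im[y0:y0+80,x0:x0+110],None,fx=k,fy=k,interpolation=cv2.INTER_CUBIC)
pts={"tip":press((0,-60,58.5),P),"m1":press((-40,-35,60),P),"m2":press((0,-35,60),P),"m3":press((40,-35,60),P),"c":press((-66,-35,80),P),"d":press((66,-35,80),P),"s":press((0,-120,58.5),P)}
for n,p in pts.items():
    u=((px("scene",p)[0]-[x0,y0]+.5)*k).astype(int); cv2.circle(c,tuple(map(int,u)),3,(255,0,255),-1); print(n,u)
cv2.imwrite("pics/s5b.png",c)
E
```

```text
tip [294 373]
m1 [184 401]
m2 [246 346]
m3 [305 293]
c [140 402]
d [342 223]
s [414 435]
```

View pics/s5b.png

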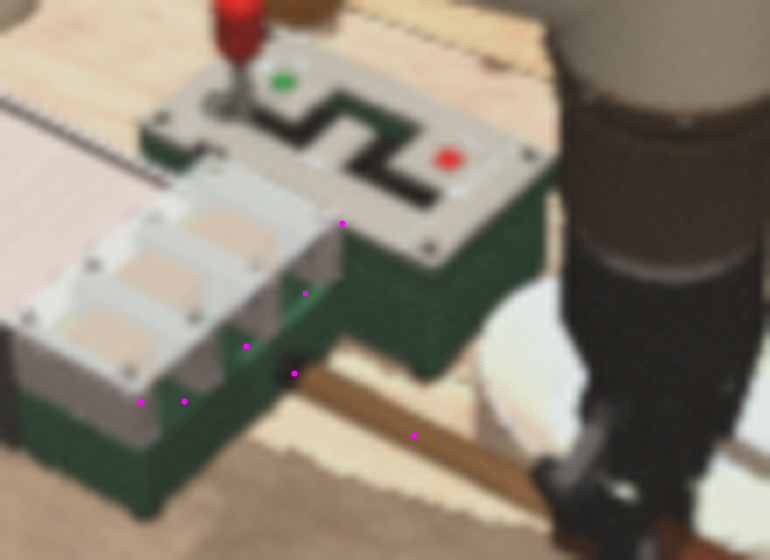

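```bash
python3 - <<'E'
from h import *
import fit; from fit import fit as F,T,t,s
Q=lambda u,v:((u+.5)/7-.5+195,(v+.5)/7-.5+180)
top=[(t,(65,157,53),T(143,120)),(t,(-65,157,53),T(124,261)),(t,(66,-35,80),T(342,145)),(t,(-66,-35,80),T(325,281)),(t,(160,-80,72),T(400,52)),(t,(70,-80,72),T(388,145)),(t,(-66,39.5,82),T(245,272)),(t,(66,39.5,82),T(265,131)),(t,(104,-49,137),T(361,93))]
sc=[(s,(160,-80,72),Q(556,157)),(s,(70,-80,72),Q(430,272)),(s,(70,80,72),Q(142,127)),(s,(66,-35,80),Q(343,218)),(s,(-66,-35,80),Q(135,387)),(s,(-66,-35,0),Q(145,518)),(s,(70,-80,0),Q(428,380))]
for nm,o in (("both",top+sc),("scene",sc),("top",top)):
    for fz in (False,True):
        if nm=="top" and fz: continue
        q,r=F(o,[501.,128.,-.09],fz); print(nm,q.round(3),abs(r).mean().round(2))
q,r=F(top+sc,[501.,128.,-.09]); print(r.round(1).tolist())
E
```

```text
both [ 5.02602e+02  1.29275e+02 -9.80000e-02] 0.61
both [ 5.01131e+02  1.28425e+02 -1.01000e-01  4.90300e+00] 0.57
scene [ 5.07338e+02  1.32827e+02 -1.17000e-01] 0.65
scene [ 5.31828e+02  1.48939e+02 -1.22000e-01 -2.62860e+01] 0.47
top [ 5.01583e+02  1.28117e+02 -9.50000e-02] 0.35
[[-0.4, 0.3], [-0.3, -1.3], [-0.3, -1.1], [-0.5, 0.1], [0.2, -0.6], [0.3, -0.4], [-0.5, -0.2], [-0.9, -0.0], [-0.2, 0.1], [0.1, 0.3], [0.5, 0.1], [-0.9, 0.1], [-0.3, 0.4], [0.3, 1.7], [0.4, 3.2], [0.8, 2.6]]
```

```bash
python3 jog.py '-15 0 0 0 0 0;-30 0 0 0 0 0;-45 0 0 0 0 0;-60 0 0 0 0 0;-75 0 0 0 0 0;-90 0 0 0 0 0;-105 0 0 0 0 0;-115 0 0 0 0 0;-125 0 0 0 0 0;-135 0 0 0 0 0' && python3 jog.py '0 0 0 0 0 0;0 0 0 0 0 0'; python3 - <<'E'
from h import *
P=(502,128.5,-.095)
st()
for x in (-40,40):
    w=press((x,-230,0),P);print(w);go(w[0],w[1],67.6,-1.664)
a=snap("scene","s6",175,165,295,255,6.6)
E
```

```text
clock: 11.15
position: [493.1, 33.6, 68.6]
ee_rot: [-0.674, 0.739, -0.0, 0.0]
contact_force: [-0.8, 0.3, -0.7]
gripper_width: 22.6
grasp_force: 59.3
clock: 11.35
position: [492.8, 33.1, 68.2]
ee_rot: [-0.674, 0.739, 0.0, -0.0]
contact_force: [0.8, 0.7, -1.1]
gripper_width: 22.8
grasp_force: 59.3
t 11.35 p [492.8  33.1  68.2] rot [[-0.092, -0.996, -0.0], [-0.996, 0.092, -0.0], [0.0, 0.0, -1.0]] F [ 0.8  0.7 -1.1] w 22.8 g 59.3
[440.3632155  -96.66861859   0.        ]
go [134.   40.4   0.6] [ 0.    -0.     0.002] rows 3
[ 520.00248692 -104.25719208    0.        ]
go [134.3 -39.6   0.6] [ 0.    -0.     0.002] rows 3
```

View pics/s6_c.png

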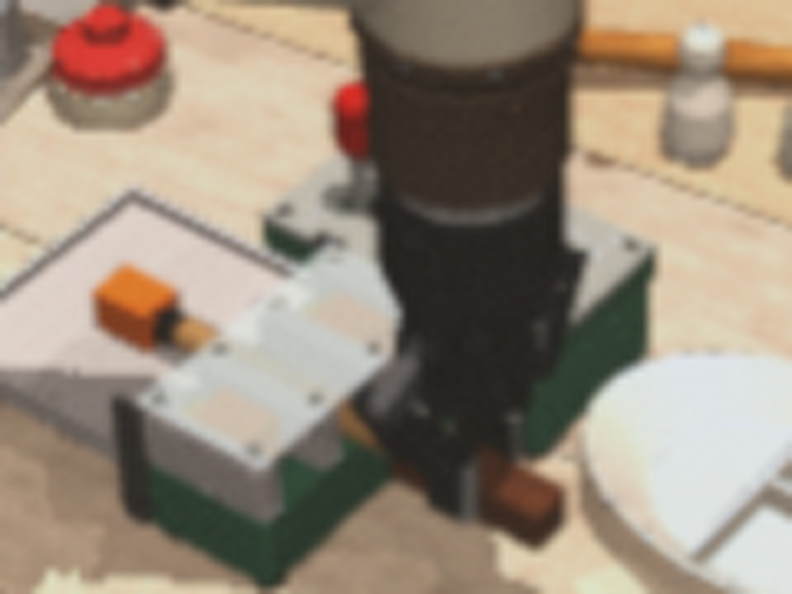

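Plug 2 is out on the deck, at (135,308). Next is barrel 1.

```bash
python3 jog.py '40 0 0 0 0 0;80 0 0 0 0 0;115 0 0 0 0 0;134 0 0 0 0 0;134 20 0 0 0 0;134 40 0 0 0 0;134 40 0 0 0 0;134 40 0 0 0 0'; python3 - <<'E'
from h import *
P=(502,128.5,-.095)
st()
w=press((-40,-230,0),P);go(w[0],w[1],67.6,-1.664)
im=optics.get_image("scene")
x0,y0,k=195,190,6
c=cv2.resize(im[y0:y0+90,x0:x0+120],None,fx=k,fy=k,interpolation=cv2.INTER_CUBIC)
cv2.imwrite("pics/s7.png",c)
E
```

```text
clock: 12.2
position: [441.0, -97.1, 68.6]
ee_rot: [-0.674, 0.739, -0.0, 0.0]
contact_force: [0.4, -0.4, -0.3]
gripper_width: 22.8
grasp_force: 59.4
t 12.2 p [441.  -97.1  68.6] rot [[-0.092, -0.996, 0.001], [-0.996, 0.092, -0.0], [0.0, -0.001, -1.0]] F [ 0.4 -0.4 -0.3] w 22.8 g 59.4
go [-0.4  0.6  1. ] [-0.001 -0.     0.001] rows 1
```

```bash
python3 jog.py '-15 0 0 0 0 0;-30 0 0 0 0 0;-45 0 0 0 0 0;-60 0 0 0 0 0;-75 0 0 0 0 0;-90 0 0 0 0 0;-105 0 0 0 0 0;-115 0 0 0 0 0;-125 0 0 0 0 0;-135 0 0 0 0 0' && python3 jog.py '0 0 0 0 0 0;40 0 0 0 0 0;80 0 0 0 0 0;115 0 0 0 0 0;134 0 0 0 0 0;134 -30 0 0 0 0;134 -60 0 0 0 0;134 -80 0 0 0 0;134 -80 0 0 0 0;134 -80 0 0 0 0'; python3 - <<'E'
from h import *
P=(502,128.5,-.095)
st()
w=press((40,-230,0),P);go(w[0],w[1],67.6,-1.664)
im=optics.get_image("scene"); cv2.imwrite("pics/s8.png",im)
m=cv2.inRange(cv2.cvtColor(im,cv2.COLOR_BGR2HSV),(5,170,150),(16,255,255))
n,l,s,c=cv2.connectedComponentsWithStats(m)
for i in range(1,n):
    if s[i][4]>30: print(s[i],c[i].round(1),at("scene",c[i],57).round(0))
E
```

```text
clock: 13.25
position: [453.5, 38.3, 68.3]
ee_rot: [-0.674, 0.739, -0.0, 0.0]
contact_force: [0.2, -0.6, -1.2]
gripper_width: 23.0
grasp_force: 59.4
clock: 14.25
position: [519.9, -103.4, 67.8]
ee_rot: [-0.673, 0.739, 0.001, -0.001]
contact_force: [-0.0, 0.0, -1.5]
gripper_width: 23.1
grasp_force: 59.3
t 14.25 p [ 519.9 -103.4   67.8] rot [[-0.093, -0.996, -0.002], [-0.996, 0.093, 0.0], [-0.0, 0.002, -1.0]] F [-0.   0.  -1.5] w 23.1 g 59.3
go [ 0.8 -0.2  0.2] [0.002 0.    0.   ] rows 1
[316 119  15   9  67] [323.  123.1] [1181.  109.   57.]
[ 354  150  158   83 5245] [444.7 185.9] [1024. -397.   57.]
[231 164  13  11 116] [237. 169.] [759. 232.  57.]
[245 168  24   5  49] [256.3 170.5] [784. 173.  57.]
[348 176  20   7  51] [356.5 178.9] [ 911. -132.   57.]
[387 189  15   8  42] [395.3 192. ] [ 909. -265.   57.]
[190 206  11   7  52] [195.  209.2] [521. 232.  57.]
[353 210  29  12  66] [365.9 215.7] [ 754. -223.   57.]
[180 213  13   8  61] [186.2 216.1] [482. 235.  57.]
[389 219  35  13  63] [406.  224.6] [ 776. -340.   57.]
[404 219  19   8  44] [413.6 222.7] [ 796. -357.   57.]
[342 223  19   8  32] [351.2 226.8] [ 686. -203.   57.]
[353 222  54  21 149] [381.5 232.2] [ 709. -287.   57.]
[341 227  29  13  70] [355.4 233.8] [ 665. -225.   57.]
[362 230 122  45 376] [419.9 251.7] [ 687. -407.   57.]
[433 230  38  14  78] [451.4 236.3] [ 794. -470.   57.]
[ 337  237  135   85 2793] [402.6 276.6] [ 575. -392.   57.]
[437 240  51  21 113] [461.5 249.8] [ 754. -508.   57.]
[419 245  65  26 212] [451.  257.2] [ 710. -489.   57.]
[474 245  16   6  31] [482.2 247.1] [ 794. -559.   57.]
[413 254  25  10  54] [423.7 258.5] [ 667. -423.   57.]
[441 265  32  14  71] [453.6 270.6] [ 664. -506.   57.]
[109 295  16  12  85] [114.6 301.2] [136. 198.  57.]
[458 329  18  17 199] [465.6 337.1] [ 466. -581.   57.]
```

```bash
python3 jog.py '-15 0 0 0 0 0;-30 0 0 0 0 0;-45 0 0 0 0 0;-60 0 0 0 0 0;-75 0 0 0 0 0;-90 0 0 0 0 0;-105 0 0 0 0 0;-115 0 0 0 0 0;-125 0 0 0 0 0;-135 0 0 0 0 0' && python3 jog.py '0 0 0 0 0 0;40 0 0 0 0 0;80 0 0 0 0 0;115 0 0 0 0 0;134 0 0 0 0 0;134 0 -25 0 0 0;134 0 -25 0 0 0'; python3 - <<'E'
from h import *
st()
im=optics.get_image("scene"); cv2.imwrite("pics/s9.png",im)
x0,y0=170,170
cv2.imwrite("pics/s9c.png",cv2.resize(im[y0:y0+100,x0:x0+133],None,fx=6,fy=6,interpolation=cv2.INTER_CUBIC))
go(453,-254,95,-1.54)
E
```

```text
clock: 15.3
position: [533.0, 32.0, 68.3]
ee_rot: [-0.674, 0.739, 0.0, -0.0]
contact_force: [0.0, -0.4, -1.2]
gripper_width: 23.2
grasp_force: 59.4
clock: 16.0
position: [522.4, -103.3, 95.8]
ee_rot: [-0.673, 0.739, -0.002, 0.002]
contact_force: [0.4, 1.5, -0.8]
gripper_width: 22.5
grasp_force: 59.4
t 16.0 p [ 522.4 -103.3   95.8] rot [[-0.093, -0.996, 0.006], [-0.996, 0.093, -0.0], [-0.0, -0.006, -1.0]] F [ 0.4  1.5 -0.8] w 22.5 g 59.4
go [157.   54.2  -0.8] [-0.004  0.    -0.124] rows 4
```

View pics/s9c.png

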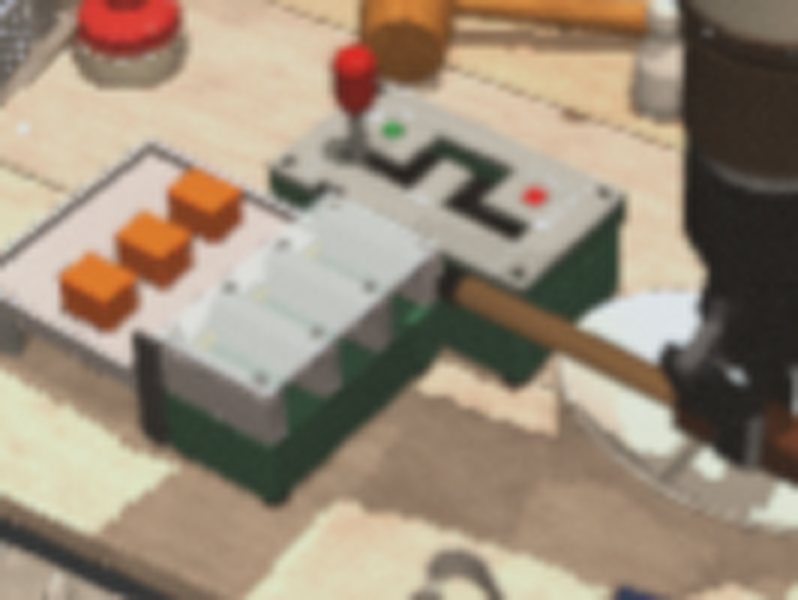

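All three plugs are on the deck, at (100,290), (153,250) and (205,203). Now the rod goes back on the mat.

```bash
python3 -c "
from h import *
go(445,-258,95,-1.52)"
```

```text
go [161.7  61.8  -0.8] [-0.004  0.    -0.144] rows 4
```

```bash
python3 jog.py '10 35 0 0 0 -0.07;35 62 0 0 0 -0.144;80 62 0 0 0 -0.144;125 62 0 0 0 -0.144;162 62 0 0 0 -0.144;162 62 0 0 0 -0.144;162 62 0 0 0 -0.144;162 62 0 0 0 -0.144'; python3 -c "
from h import *
st();go(445,-258,28,-1.52)"
```

```text
clock: 16.85
position: [443.7, -256.9, 92.8]
ee_rot: [0.725, -0.688, -0.001, 0.0]
contact_force: [0.4, 0.1, -1.5]
gripper_width: 22.6
grasp_force: 59.4
t 16.85 p [ 443.7 -256.9   92.8] rot [[0.053, -0.999, -0.001], [-0.999, -0.053, 0.001], [-0.001, 0.001, -1.0]] F [ 0.4  0.1 -1.5] w 22.6 g 59.4
go [ 1.2 -1.3 64.8] [0.001 0.001 0.002] rows 2
```

```bash
python3 jog.py '0 0 35 0 0 0;0 0 58 0 0 0;0 0 64 0 0 0;0 0 65 0 0 0;0 0 65 0 0 0' && python3 jog.py '0 0 0 0 0 0;0 0 0 0 0 0;0 0 0 0 0 0;0 0 -40 0 0 0;0 0 -85 0 0 0;0 0 -120 0 0 0;0 0 -160 0 0 0;0 0 -160 0 0 0' 60; python3 - <<'E'
from h import *
st()
P=(502,128.5,-.095)
go(480,-60,190,-1.2)
E
```

```text
clock: 17.35
position: [444.9, -257.2, 28.9]
ee_rot: [0.726, -0.688, 0.001, -0.0]
contact_force: [-0.1, 0.3, -0.6]
gripper_width: 22.9
grasp_force: 59.4
clock: 18.15
position: [447.3, -259.1, 194.8]
ee_rot: [0.726, -0.688, 0.006, -0.003]
contact_force: [1.7, 0.0, -0.1]
gripper_width: 59.9
grasp_force: 0.0
t 18.15 p [ 447.3 -259.1  194.8] rot [[0.053, -0.999, 0.013], [-0.999, -0.053, -0.005], [0.005, -0.013, -1.0]] F [ 1.7  0.  -0.1] w 59.9 g 0.0
go [-197.1  -43.2    4.3] [-0.012 -0.007 -0.318] rows 5
```

```bash
python3 jog.py '-50 -10 0 0 0 -0.1;-100 -20 0 0 0 -0.2;-150 -35 0 0 0 -0.3;-197 -43 0 0 0 -0.4;-197 -43 0 0 0 -0.5;-197 -43 0 0 0 -0.5'; python3 -c "
from h import *
st();go(610.8,167.3,185,-.093)"
```

```text
clock: 18.75
position: [476.6, -57.3, 188.1]
ee_rot: [0.874, -0.486, -0.0, 0.0]
contact_force: [0.6, -0.2, 0.0]
gripper_width: 60.0
grasp_force: 0.0
t 18.75 p [476.6 -57.3 188.1] rot [[0.527, -0.85, -0.0], [-0.85, -0.527, 0.0], [-0.0, 0.0, -1.0]] F [ 0.6 -0.2  0. ] w 60.0 g 0.0
go [-120.2 -232.4    3.1] [ 0.     0.    -0.923] rows 7
```

```bash
python3 jog.py '-120 -232 3 0 0 -0.923;-120 -232 3 0 0 -0.923;-120 -232 3 0 0 -0.923;-120 -232 3 0 0 -0.923;-120 -232 3 0 0 -0.923;-120 -232 3 0 0 -0.923;-120 -232 3 0 0 -0.923;-120 -232 3 0 0 -0.923;-120 -232 3 0 0 -0.923'; python3 -c "
from h import *
st();go(610.8,167.3,121,-.093)"
```

```text
clock: 19.65
position: [610.8, 163.2, 185.4]
ee_rot: [0.999, -0.05, -0.0, 0.0]
contact_force: [-0.5, -0.1, -0.2]
gripper_width: 59.9
grasp_force: 0.0
t 19.65 p [610.8 163.2 185.4] rot [[0.995, -0.1, -0.001], [-0.1, -0.995, -0.0], [-0.001, 0.0, -1.0]] F [-0.5 -0.1 -0.2] w 59.9 g 0.0
go [-0.4 -4.1 64.4] [ 0.     0.001 -0.008] rows 2
```

```bash
python3 jog.py '0 -4 30 0 0 -0.008;0 -4 64 0 0 -0.008;0 -4 64 0 0 -0.008;0 -4 64 0 0 -0.008' && python3 jog.py '0 0 0 0 0 0;0 0 0 0 0 0;0 0 0 0 0 0;0 0 0 0 0 0;0 0 0 0 0 0;0 0 0 0 0 0' 0; python3 -c "
from h import *
st()"
```

```text
clock: 20.05
position: [611.8, 167.9, 122.0]
ee_rot: [0.999, -0.045, 0.0, 0.0]
contact_force: [0.6, 0.6, 0.8]
gripper_width: 60.0
grasp_force: 0.0
clock: 20.65
position: [612.6, 169.1, 123.4]
ee_rot: [0.999, -0.044, 0.001, -0.0]
contact_force: [-0.7, -1.7, 6.3]
gripper_width: 20.9
grasp_force: 58.8
t 20.65 p [612.6 169.1 123.4] rot [[0.996, -0.087, 0.003], [-0.087, -0.996, 0.0], [0.003, -0.001, -1.0]] F [-0.7 -1.7  6.3] w 20.9 g 58.8
```

```bash
python3 jog.py '0 10 0 0 0 0;0 22 0 0 0 0;0 34 0 0 0 0;0 34 0 0 0 0;0 34 0 0 0 0' && python3 jog.py '10 0 0 0 0 0;20 0 0 0 0 0;30 0 0 0 0 0;30 0 0 0 0 0;30 0 0 0 0 0'; python3 -c "
from h import *
st()"
```

```text
clock: 21.15
position: [609.8, 134.9, 123.4]
ee_rot: [0.999, -0.044, 0.002, -0.0]
contact_force: [0.1, -1.5, 6.1]
gripper_width: 21.0
grasp_force: 58.8
clock: 21.65
position: [640.6, 132.4, 123.5]
ee_rot: [0.999, -0.044, 0.002, -0.0]
contact_force: [1.4, -1.6, 4.3]
gripper_width: 21.0
grasp_force: 58.7
t 21.65 p [640.6 132.4 123.5] rot [[0.996, -0.087, 0.005], [-0.087, -0.996, 0.0], [0.005, -0.001, -1.0]] F [ 1.4 -1.6  4.3] w 21.0 g 58.7
```

```bash
python3 jog.py '0 10 0 0 0 0;0 22 0 0 0 0;0 34 0 0 0 0;0 34 0 0 0 0;0 34 0 0 0 0' && python3 jog.py '-10 0 0 0 0 0;-20 0 0 0 0 0;-30 0 0 0 0 0;-30 0 0 0 0 0;-30 0 0 0 0 0'; python3 -c "
from h import *
st();go(603,69.3,123,-.09)"
```

```text
clock: 22.15
position: [637.2, 98.5, 123.4]
ee_rot: [0.999, -0.044, 0.002, -0.0]
contact_force: [1.6, -2.4, 6.0]
gripper_width: 20.8
grasp_force: 58.9
clock: 22.65
position: [606.3, 101.7, 123.4]
ee_rot: [0.999, -0.043, 0.001, -0.0]
contact_force: [-1.5, -0.5, 8.1]
gripper_width: 20.9
grasp_force: 59.1
t 22.65 p [606.3 101.7 123.4] rot [[0.996, -0.087, 0.003], [-0.087, -0.996, 0.0], [0.003, -0.001, -1.0]] F [-1.5 -0.5  8.1] w 20.9 g 59.1
go [-0.5 32.6  0.4] [-0.001 -0.003  0.003] rows 1
```

```bash
python3 jog.py '0 10 0 0 0 0;0 22 0 0 0 0;0 32 0 0 0 0;0 33.5 0 0 0 0;0 33.5 0 0 0 0;0 33.5 0 0 0 0' && python3 -c "
from h import *
st()" && python3 jog.py '0 0 0 0 0 0;0 0 0 0 0 0;0 0 0 0 0 0;0 0 -40 0 0 0;0 0 -80 0 0 0;-40 0 -100 0 0 0;-90 0 -100 0 0 0;-130 0 -100 0 0 0;-150 0 -100 0 0 0;-150 0 -100 0 0 0' 70; python3 - <<'E'
from h import *
st()
im=optics.get_image("scene"); cv2.imwrite("pics/s10.png",im)
b=optics.get_image("top"); cv2.imwrite("pics/t10.png",b)
a=cv2.resize(im[165:315,165:365],None,fx=4,fy=4,interpolation=cv2.INTER_CUBIC)
cv2.imwrite("pics/s10c.png",a)
cv2.imwrite("pics/t10c.png",cv2.resize(b[145:245,150:370],None,fx=3.6,fy=3.6,interpolation=cv2.INTER_CUBIC))
E
```

```text
clock: 23.25
position: [603.9, 68.4, 123.4]
ee_rot: [0.999, -0.043, 0.002, -0.0]
contact_force: [-2.0, 0.8, 8.0]
gripper_width: 20.5
grasp_force: 59.1
t 23.25 p [603.9  68.4 123.4] rot [[0.996, -0.087, 0.003], [-0.087, -0.996, 0.0], [0.003, -0.001, -1.0]] F [-2.   0.8  8. ] w 20.5 g 59.1
clock: 24.25
position: [450.8, 80.8, 221.5]
ee_rot: [0.999, -0.043, -0.0, -0.0]
contact_force: [1.0, 0.1, 0.1]
gripper_width: 70.2
grasp_force: 0.0
t 24.25 p [450.8  80.8 221.5] rot [[0.996, -0.086, -0.001], [-0.086, -0.996, 0.0], [-0.001, -0.0, -1.0]] F [1.  0.1 0.1] w 70.2 g 0.0
```

View pics/s10c.png

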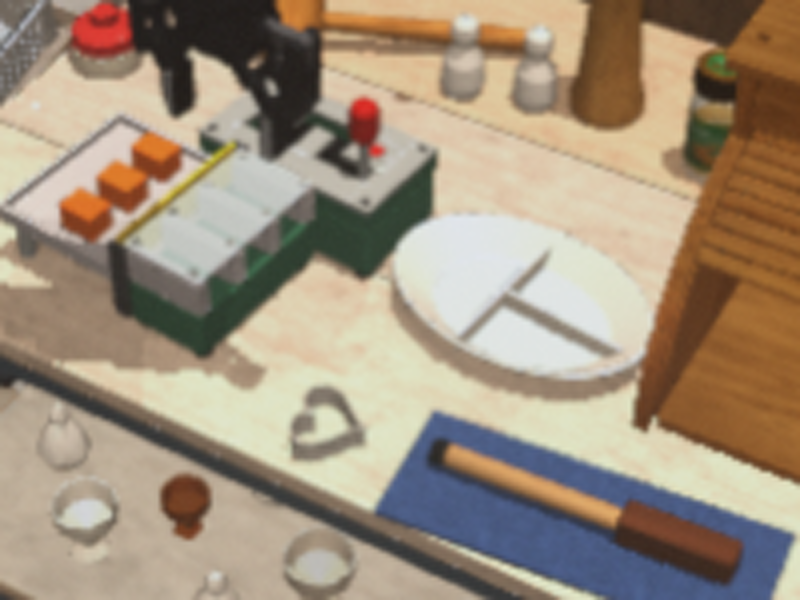

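View pics/t10c.png

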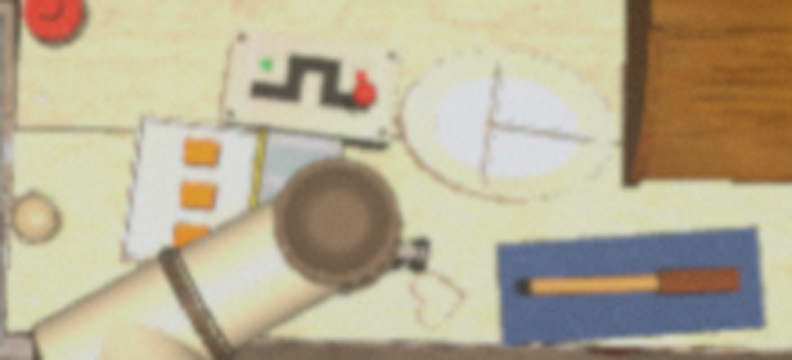

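The lever is home, the rod lies on its mat, and the dish is where it was. Next I'll measure the plugs from both views.

```bash
python3 - <<'E'
from h import *
T=lambda u,v:((u+.5)/3.6-.5+150,(v+.5)/3.6-.5+145)
S=lambda u,v:((u+.5)/4-.5+165,(v+.5)/4-.5+165)
P=(502,128.5,-.095)
for n,a,b in ((3,(157,147),(201,151)),(2,(123,178),(198,194)),(1,(86,205),(191,236))):
    p,g=two(S(*a),T(*b)); q=at("top",T(*b),69); q2=at("scene",S(*a),69)
    for w in (p,q,q2):
        d=w[:2]-P[:2]; c,s=np.cos(P[2]),np.sin(P[2]); print(n,w.round(1),round(g,1),"press",(c*d[0]+s*d[1]).round(1),(-s*d[0]+c*d[1]).round(1))
E
```

```text
3 [553.1 219.9  69.7] 1.0 press 42.2 95.8
3 [553.5 219.5  69. ] 1.0 press 42.6 95.5
3 [553.4 220.8  69. ] 1.0 press 42.4 96.7
2 [512.3 221.6  68.2] 1.7 press 1.4 93.7
2 [512.8 220.9  69. ] 1.7 press 2.0 93.0
2 [511.1 221.7  69. ] 1.7 press 0.2 93.7
1 [472.8 226.5  69.4] 1.1 press -38.4 94.7
1 [473.2 226.1  69. ] 1.1 press -38.0 94.4
1 [472.8 227.2  69. ] 1.1 press -38.4 95.5
```

```bash
cat >> h.py <<'E'
def dishcheck():
    ref=cv2.imread("pics/s10.png",0)[215:265,265:325]; im=cv2.cvtColor(optics.get_image("scene"),cv2.COLOR_BGR2GRAY)
    _,v,_,l=cv2.minMaxLoc(cv2.matchTemplate(im[180:310,220:380],ref,cv2.TM_CCOEFF_NORMED)); print("dish shift px",l[0]-45,l[1]-35,round(v,3))
E
python3 -c "
from h import *
go(553.3,220,110,-.095);dishcheck()"
```

```text
go [  87.  -146.8  111.8] [-0.    -0.001  0.008] rows 5
dish shift px 0 0 1.0
```

```bash
python3 jog.py '40 -73 10 0 0 0;87 -147 30 0 0 0.008;87 -147 30 0 0 0.008;87 -147 70 0 0 0.008;87 -147 112 0 0 0.008;87 -147 112 0 0 0.008;87 -147 112 0 0 0.008' 56; python3 -c "
from h import *
go(553.3,220,71,-.095)"
```

```text
clock: 25.1
position: [553.8, 219.5, 108.7]
ee_rot: [0.999, -0.048, -0.001, 0.001]
contact_force: [0.5, -0.4, 0.6]
gripper_width: 56.6
grasp_force: 0.0
go [-0.5 -0.5 37.7] [ 0.002  0.001 -0.001] rows 1
```

```bash
python3 jog.py '0 0 25 0 0 0;0 0 38 0 0 0;0 0 38 0 0 0;0 0 38 0 0 0' && python3 jog.py '0 0 0 0 0 0;0 0 0 0 0 0;0 0 0 0 0 0;0 0 0 0 0 0;0 0 0 0 0 0' 0 && python3 jog.py '0 0 -40 0 0 0;0 0 -80 0 0 0;0 0 -110 0 0 0;0 0 -110 0 0 0;0 0 -110 0 0 0'; python3 -c "
from h import *
st();dishcheck();D=(591.3,-71.2,-.114);w=press((33,46,0),D);go(w[0],w[1],110,-.114)"
```

```text
clock: 25.5
position: [553.9, 220.1, 73.0]
ee_rot: [0.999, -0.048, 0.001, -0.001]
contact_force: [0.1, 0.3, 0.8]
gripper_width: 55.9
grasp_force: 0.0
clock: 26.0
position: [553.9, 220.4, 73.1]
ee_rot: [0.999, -0.048, 0.001, -0.001]
contact_force: [-1.8, 0.4, 6.1]
gripper_width: 30.7
grasp_force: 62.0
clock: 26.5
position: [552.7, 220.0, 181.9]
ee_rot: [0.999, -0.048, 0.0, -0.001]
contact_force: [-1.1, -0.4, -1.4]
gripper_width: 30.5
grasp_force: 61.2
t 26.5 p [552.7 220.  181.9] rot [[0.995, -0.096, 0.001], [-0.096, -0.995, 0.001], [0.001, -0.001, -1.0]] F [-1.1 -0.4 -1.4] w 30.5 g 61.2
dish shift px 0 0 1.0
go [100.7 240.3  70.6] [0.    0.001 0.018] rows 6
```

```bash
python3 jog.py '20 48 -15 0 0 0;40 96 -15 0 0 0;60 144 -15 0 0 0;80 192 -15 0 0 0;101 240 0 0 0 0.018;101 240 40 0 0 0.018;101 240 70 0 0 0.018;101 240 70 0 0 0.018;101 240 70 0 0 0.018'; python3 -c "
from h import *
st();D=(591.3,-71.2,-.114);w=press((33,46,0),D);go(w[0],w[1],43,-.114)"
```

```text
clock: 27.45
position: [630.2, -28.8, 110.3]
ee_rot: [0.998, -0.057, -0.001, 0.001]
contact_force: [0.6, 0.7, 0.7]
gripper_width: 30.2
grasp_force: 61.2
t 27.45 p [630.2 -28.8 110.3] rot [[0.994, -0.113, -0.003], [-0.113, -0.994, -0.001], [-0.002, 0.001, -1.0]] F [0.6 0.7 0.7] w 30.2 g 61.2
go [-0.7  0.5 67.3] [0.001 0.002 0.001] rows 2
```

```bash
python3 jog.py '0 0 30 0 0 0;0 0 55 0 0 0;0 0 67 0 0 0;0 0 67 0 0 0;0 0 67 0 0 0' && python3 jog.py '0 0 0 0 0 0;0 0 0 0 0 0;0 0 0 0 0 0;0 0 -40 0 0 0;0 0 -90 0 0 0;0 0 -140 0 0 0;0 0 -140 0 0 0' 50; python3 -c "
from h import *
st();go(512.3,221.3,185,-.095)"
```

```text
clock: 27.95
position: [631.2, -28.3, 45.8]
ee_rot: [0.998, -0.056, 0.001, -0.0]
contact_force: [-1.6, 0.3, -0.2]
gripper_width: 30.6
grasp_force: 61.3
clock: 28.65
position: [635.3, -28.6, 193.9]
ee_rot: [0.998, -0.056, 0.009, -0.001]
contact_force: [0.6, -0.5, -0.4]
gripper_width: 50.1
grasp_force: 0.0
t 28.65 p [635.3 -28.6 193.9] rot [[0.994, -0.112, 0.018], [-0.112, -0.994, 0.001], [0.018, -0.003, -1.0]] F [ 0.6 -0.5 -0.4] w 50.1 g 0.0
go [-150.3 -234.5    6.9] [-0.003 -0.018 -0.017] rows 6
```

```bash
python3 jog.py '-50 -78 0 0 0 -0.017;-100 -156 0 0 0 -0.017;-150 -234 5 0 0 -0.017;-150 -234 5 0 0 -0.017;-150 -234 5 0 0 -0.017;-150 -234 40 0 0 -0.017;-150 -234 80 0 0 -0.017;-150 -234 80 0 0 -0.017;-150 -234 80 0 0 -0.017' 56; python3 - <<'E'
from h import *
st();go(512.3,221.3,71,-.095);dishcheck()
im=optics.get_image("scene");cv2.imwrite("pics/s11.png",im)
m=cv2.inRange(cv2.cvtColor(im,cv2.COLOR_BGR2HSV),(5,150,110),(18,255,255))[215:265,255:335]
print(cv2.connectedComponentsWithStats(m)[2:])
E
```

```text
clock: 29.55
position: [508.6, 220.8, 104.7]
ee_rot: [0.999, -0.048, 0.0, 0.0]
contact_force: [-0.9, 0.3, 1.2]
gripper_width: 56.2
grasp_force: 0.0
t 29.55 p [508.6 220.8 104.7] rot [[0.995, -0.096, 0.0], [-0.096, -0.995, -0.001], [0.0, 0.001, -1.0]] F [-0.9  0.3  1.2] w 56.2 g 0.0
go [ 3.7 -0.9 33.7] [ 0.001 -0.    -0.001] rows 1
dish shift px 0 0 0.85
(array([[   0,    0,   80,   50, 3772],
       [  27,    6,   11,   11,   84],
       [  71,   14,    9,   33,  133],
       [  77,   45,    3,    5,   11]], dtype=int32), array([[38.27253446, 24.46474019],
       [32.26190476, 11.0952381 ],
       [75.67669173, 32.06766917],
       [78.27272727, 47.45454545]]))
```

Plug 3 is in the dish, which hasn't shifted. Next is plug 2.

```bash
python3 jog.py '4 -1 20 0 0 0;4 -1 34 0 0 0;4 -1 34 0 0 0;4 -1 34 0 0 0' && python3 jog.py '0 0 0 0 0 0;0 0 0 0 0 0;0 0 0 0 0 0;0 0 0 0 0 0;0 0 0 0 0 0' 0 && python3 jog.py '0 0 -40 0 0 0;0 0 -80 0 0 0;0 0 -120 0 0 0;0 0 -120 0 0 0;0 0 -120 0 0 0'; python3 -c "
from h import *
st();dishcheck();D=(591.3,-71.2,-.114);w=press((0,47,0),D);go(w[0],w[1],110,-.114)"
```

```text
clock: 30.05
position: [513.3, 221.5, 71.9]
ee_rot: [0.999, -0.049, 0.001, -0.001]
contact_force: [0.5, -0.1, -0.0]
gripper_width: 56.1
grasp_force: 0.0
clock: 30.55
position: [513.2, 222.0, 72.1]
ee_rot: [0.999, -0.048, 0.001, -0.001]
contact_force: [-0.9, -0.8, 6.3]
gripper_width: 30.1
grasp_force: 61.5
clock: 31.05
position: [512.1, 221.7, 191.4]
ee_rot: [0.999, -0.049, 0.001, -0.001]
contact_force: [-0.4, -0.1, -0.8]
gripper_width: 30.6
grasp_force: 60.8
t 31.05 p [512.1 221.7 191.4] rot [[0.995, -0.097, 0.002], [-0.097, -0.995, 0.002], [0.001, -0.002, -1.0]] F [-0.4 -0.1 -0.8] w 30.6 g 60.8
dish shift px 0 0 0.849
go [108.7 236.3  79.8] [-0.     0.001  0.017] rows 6
```

```bash
python3 jog.py '22 48 0 0 0 0;44 96 0 0 0 0;66 144 0 0 0 0;88 192 0 0 0 0;108 236 10 0 0 0.017;108 236 50 0 0 0.017;108 236 80 0 0 0.017;108 236 80 0 0 0.017;108 236 80 0 0 0.017'; python3 -c "
from h import *
st();D=(591.3,-71.2,-.114);w=press((0,47,0),D);go(w[0],w[1],42,-.114)"
```

```text
clock: 32.0
position: [596.4, -24.0, 109.3]
ee_rot: [0.998, -0.057, -0.001, 0.001]
contact_force: [0.8, 1.0, 0.5]
gripper_width: 30.5
grasp_force: 60.7
t 32.0 p [596.4 -24.  109.3] rot [[0.994, -0.113, -0.003], [-0.113, -0.994, -0.001], [-0.003, 0.002, -1.0]] F [0.8 1.  0.5] w 30.5 g 60.7
go [ 0.4  0.4 67.3] [0.002 0.003 0.001] rows 2
```

```bash
python3 jog.py '0 0 30 0 0 0;0 0 55 0 0 0;0 0 67 0 0 0;0 0 67 0 0 0;0 0 67 0 0 0' && python3 jog.py '0 0 0 0 0 0;0 0 0 0 0 0;0 0 0 0 0 0;0 0 -40 0 0 0;0 0 -90 0 0 0;0 0 -140 0 0 0;0 0 -140 0 0 0' 50; python3 -c "
from h import *
st();go(472.8,226.4,185,-.095)"
```

```text
clock: 32.5
position: [598.1, -23.4, 44.9]
ee_rot: [0.998, -0.056, 0.001, -0.0]
contact_force: [0.5, 1.0, 0.4]
gripper_width: 30.4
grasp_force: 60.7
clock: 33.2
position: [601.4, -23.7, 192.4]
ee_rot: [0.998, -0.056, 0.009, -0.001]
contact_force: [1.0, 0.4, -0.6]
gripper_width: 50.3
grasp_force: 0.0
t 33.2 p [601.4 -23.7 192.4] rot [[0.994, -0.112, 0.017], [-0.112, -0.994, 0.001], [0.017, -0.003, -1.0]] F [ 1.   0.4 -0.6] w 50.3 g 0.0
go [-155.9 -234.1    5.5] [-0.003 -0.017 -0.017] rows 6
```

```bash
python3 jog.py '-50 -78 0 0 0 -0.017;-100 -156 0 0 0 -0.017;-153 -235 5 0 0 -0.017;-153 -235 5 0 0 -0.017;-153 -235 5 0 0 -0.017;-153 -235 40 0 0 -0.017;-153 -235 80 0 0 -0.017;-153 -235 80 0 0 -0.017;-153 -235 80 0 0 -0.017' 56; python3 - <<'E'
from h import *
st();go(472.8,226.4,71,-.095);dishcheck()
E
```

```text
clock: 34.1
position: [471.9, 226.9, 103.7]
ee_rot: [0.999, -0.048, 0.0, 0.0]
contact_force: [0.6, -0.3, 0.6]
gripper_width: 56.0
grasp_force: 0.0
t 34.1 p [471.9 226.9 103.7] rot [[0.995, -0.096, -0.0], [-0.096, -0.995, -0.001], [0.0, 0.001, -1.0]] F [ 0.6 -0.3  0.6] w 56.0 g 0.0
go [ 1.   0.3 32.7] [ 0.001 -0.    -0.001] rows 1
dish shift px 0 0 0.74
```

```bash
python3 jog.py '1 0 20 0 0 0;1 0 33 0 0 0;1 0 33 0 0 0;1 0 33 0 0 0' && python3 jog.py '0 0 0 0 0 0;0 0 0 0 0 0;0 0 0 0 0 0;0 0 0 0 0 0;0 0 0 0 0 0' 0 && python3 jog.py '0 0 -40 0 0 0;0 0 -80 0 0 0;0 0 -120 0 0 0;0 0 -120 0 0 0;0 0 -120 0 0 0'; python3 -c "
from h import *
st();dishcheck();D=(591.3,-71.2,-.114);w=press((-33,46,0),D);go(w[0],w[1],110,-.114)"
```

```text
clock: 34.55
position: [473.9, 227.1, 72.1]
ee_rot: [0.999, -0.049, 0.001, -0.001]
contact_force: [-0.2, 0.3, 1.1]
gripper_width: 56.0
grasp_force: 0.0
clock: 35.05
position: [473.5, 227.4, 72.0]
ee_rot: [0.999, -0.048, 0.001, -0.001]
contact_force: [0.4, -1.1, 6.6]
gripper_width: 30.7
grasp_force: 60.9
clock: 35.55
position: [472.5, 227.1, 191.4]
ee_rot: [0.999, -0.049, 0.001, -0.001]
contact_force: [0.3, -0.0, -1.2]
gripper_width: 30.3
grasp_force: 60.2
t 35.55 p [472.5 227.1 191.4] rot [[0.995, -0.097, 0.002], [-0.097, -0.995, 0.002], [0.001, -0.002, -1.0]] F [ 0.3 -0.  -1.2] w 30.3 g 60.2
dish shift px 3 -6 0.576
go [115.6 238.2  79.9] [-0.     0.001  0.017] rows 6
```

The dish match moved by (3,-6) px, so the dish has probably been knocked. I'll look at it in both views in one picture.

```bash
python3 - <<'E'
from h import *
im=optics.get_image("scene"); cv2.imwrite("pics/s12.png",im); b=optics.get_image("top"); cv2.imwrite("pics/t12.png",b)
A=cv2.resize(im[195:275,245:345],None,fx=4,fy=4,interpolation=cv2.INTER_CUBIC)
B=cv2.resize(b[145:225,245:345],None,fx=4,fy=4,interpolation=cv2.INTER_CUBIC)
cv2.imwrite("pics/c12.png",np.hstack([A,B]))
E
```

```text
(no output)
```

View pics/c12.png

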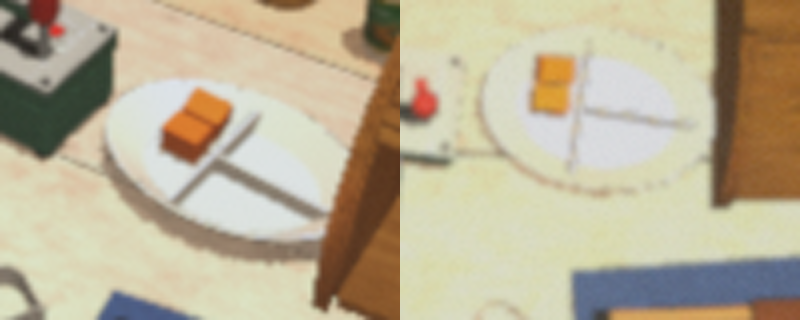

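The dish moved up and right, with the partition junction now at (218,160) in the scene view and (582,109) in the top view. Both plugs are inside and the x=-33 side is free. I'll refit the dish.

```bash
python3 - <<'E'
from h import *
from fit import fit,t,s
A=lambda u,v:((u+.5)/4-.5+245,(v+.5)/4-.5+195)
B=lambda u,v:((u-400+.5)/4-.5+245,(v+.5)/4-.5+145)
o=[(s,(0,15,22),A(218,160)),(s,(60,15,22),A(260,115)),(s,(-60,15,22),A(175,202)),(s,(0,-86,22),A(322,215)),
   (t,(0,15,22),B(583,109)),(t,(60,15,22),B(588,44)),(t,(-60,15,22),B(573,168)),(t,(0,-86,22),B(692,126))]
q,r=fit(o,[600.,-80.,-.1]); print(q.round(3),r.round(1).tolist())
w=press((-31,47,0),q); print(w); go(w[0],w[1],110,q[2])
print([at(t,B(*c),30).round(0) for c in ((556,70),(550,98))])
E
```

```text
[ 6.16119e+02 -8.44970e+01 -1.21000e-01] [[-0.5, -1.0], [0.0, -0.7], [-1.3, 0.0], [3.1, 0.0], [-0.3, 0.1], [0.7, -0.3], [-0.2, 2.2], [0.8, 0.0]]
[591.04052162 -34.08866641   0.        ]
go [144.2 247.4  79.1] [0.002 0.002 0.024] rows 6
[array([651., -46.,  30.]), array([626., -41.,  30.])]
```

```bash
python3 jog.py '28 49 0 0 0 0;56 97 0 0 0 0;84 146 0 0 0 0;112 194 0 0 0 0;143 248 10 0 0 0.024;143 248 10 0 0 0.024;143 248 50 0 0 0.024;143 248 80 0 0 0.024;143 248 80 0 0 0.024;143 248 80 0 0 0.024'; python3 -c "
from h import *
st();go(591,-34,42,-.121)"
```

```text
clock: 36.7
position: [590.7, -34.0, 109.5]
ee_rot: [0.998, -0.06, -0.001, 0.001]
contact_force: [0.4, -0.6, 0.4]
gripper_width: 30.7
grasp_force: 60.1
t 36.7 p [590.7 -34.  109.5] rot [[0.993, -0.12, -0.002], [-0.12, -0.993, -0.001], [-0.002, 0.001, -1.0]] F [ 0.4 -0.6  0.4] w 30.7 g 60.1
go [ 0.4 -0.1 67.5] [0.001 0.002 0.001] rows 2
```

```bash
python3 jog.py '0 0 30 0 0 0;0 0 55 0 0 0;0 0 67 0 0 0;0 0 67 0 0 0;0 0 67 0 0 0' && python3 jog.py '0 0 0 0 0 0;0 0 0 0 0 0;0 0 0 0 0 0;0 0 -40 0 0 0;0 0 -90 0 0 0;0 0 -140 0 0 0;-50 -50 -140 0 0 0;-100 -100 -140 0 0 0;-150 -150 -140 0 0 0;-150 -150 -140 0 0 0' 50; python3 - <<'E'
from h import *
st()
q=(616.1,-84.5,-.121)
for n,z in (("scene",30),("top",30)):
    im=optics.get_image(n); cv2.imwrite(f"pics/{n}13.png",im)
    m=cv2.inRange(cv2.cvtColor(im,cv2.COLOR_BGR2HSV),(6,140,130),(20,255,255))
    k,l,s,c=cv2.connectedComponentsWithStats(m)
    for i in range(1,k):
        w=at(n,c[i],z)
        if s[i][4]>12 and 540<w[0]<700 and -140<w[1]<40:
            d=w[:2]-q[:2]; co,si=np.cos(q[2]),np.sin(q[2]); print(n,s[i].tolist(),w.round(0),"dish",(co*d[0]+si*d[1]).round(0),(-si*d[0]+co*d[1]).round(0))
im=cv2.imread("pics/scene13.png")
hsv=cv2.cvtColor(im,cv2.COLOR_BGR2HSV)
# knob (red) in scene vs the start picture
for f in ("s1","scene13"):
    h=cv2.cvtColor(cv2.imread(f"pics/{f}.png"),cv2.COLOR_BGR2HSV)[180:215,245:268]
    m=cv2.inRange(h,(0,170,60),(4,255,255))|cv2.inRange(h,(172,170,60),(180,255,255)); M=cv2.moments(m,True); print(f,M["m10"]/M["m00"]+245,M["m01"]/M["m00"]+180,M["m00"])
E
```

```text
clock: 37.2
position: [593.0, -33.5, 45.5]
ee_rot: [0.998, -0.06, 0.002, -0.0]
contact_force: [1.2, -1.3, 2.2]
gripper_width: 30.5
grasp_force: 60.3
clock: 38.2
position: [465.9, 124.6, 183.5]
ee_rot: [0.998, -0.061, 0.0, -0.0]
contact_force: [0.6, 0.9, -0.1]
gripper_width: 49.8
grasp_force: 0.0
t 38.2 p [465.9 124.6 183.5] rot [[0.993, -0.121, 0.0], [-0.121, -0.993, 0.0], [0.0, -0.0, -1.0]] F [ 0.6  0.9 -0.1] w 49.8 g 0.0
scene [279, 217, 23, 22, 245] [617. -41.  30.] dish -4.0 44.0
top [277, 160, 11, 22, 175] [623. -40.  30.] dish 1.0 45.0
s1 254.75 194.48076923076923 52.0
scene13 255.60714285714286 194.69642857142858 56.0
```

```bash
python3 jog.py '0 0 0 0 0 0;0 0 0 0 0 0;0 0 0 0 0 0' && python3 -c "
from bench import arm, optics
print(arm.job_done())"
```

```text
clock: 38.6
position: [468.1, 122.8, 183.1]
ee_rot: [0.998, -0.061, -0.0, 0.0]
contact_force: [-0.3, -0.1, -0.3]
gripper_width: 50.1
grasp_force: 0.0
the job is handed in; nothing more can be done
None
```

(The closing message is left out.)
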